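Tighten the fixture's ring nut with the tommy bar

TASK

Take the red-handled tommy bar from its blue rest and use it, not the fingers, in the holes of the fixture's steel collar to turn the collar clockwise (seen from above), moving the bar to the next hole whenever a guard post ends the swing, until the collar comes up tight, about three times as hard to turn as it was before; do not force it beyond that. Then lay the bar back in its rest the way it lay and let go. Leave the orange bin, the loose black unit and the amber jar where they are.

Things in the scene. Friction and masses are not known exactly. Their poses are not given: they have to be found in the camera images.
- bar: loose tommy bar, 140 mm long, about 0.14 kg: round steel shank 8 mm diameter, 55 mm long, round-nosed, in a red square handle 14 x 14 mm, 85 mm long. Origin on the bar's axis 78 mm behind the nose end, 23 mm behind the handle's front end, near the balance point: grip it here, across, from above. x axis along the bar towards the nose, z up as it lies
- bar_tip (a point): end of the bar's round nose, on its axis
- rest: fixed blue rest, 124 x 50 mm, base 8 mm thick. Origin under its middle, x along it. Two saddles 10 mm long at x = -45 and +45 mm with open-topped notches 18 mm wide (walls up to z = 46 mm) carry handle and shank: the bar lies level in them along x, nose towards +x, its origin 42 mm above the rest's origin and within 8 mm of it along x. 80 mm is free between the saddles
- fixture: assembly fixture bolted to the bench. Origin on the bench under the collar's axis; a nest with a black unit stands towards its +x, the side to work from is -x. Base plate 170 x 160 x 12 mm; under the collar a grey cup 104 mm diameter, top at z = 77.5 mm; a threaded stud 26 mm diameter rises through the collar to z = 118 mm
- post_a (a point): top of the guard post on the fixture's +y side, one of two red-tipped posts, 10 mm diameter, 108 mm tall, 68 mm from the collar's axis at 60 degrees either side of the fixture's -x direction; a bar in a hole can swing only between them, to about 50 degrees either side of -x
- post_b (a point): top of the other guard post, on the fixture's -y side
- collar: threaded steel collar (ring nut), 92 mm diameter, 24 mm tall, round the fixture's stud. Origin on its vertical axis at the height of its holes, 91 mm above the bench. Six level radial holes, 10.5 mm wide and high, 28 mm deep (radius 46 to 18 mm), every 60 degrees, the first along the collar's own +x; a yellow stripe on the top marks each. Tightens clockwise from above; its height stays
- hole0 (a point): mouth of the first hole. Turning: the collar takes about 0.2 N m and stays where it is left, until after about 105 to 155 degrees, an angle not visible or known beforehand, it comes up on a spring washer in the cup; from there the torque rises by 3.5 N m per radian
- collar_top (a point): centre of the collar's top face. Tight is a total torque about the collar's axis of about 0.6 N m, three times the free 0.2 while turning (0.45 to 1.5 N m accepted, more is overtightened); standing still it reads up to 0.4 N m less; the push needed depends on how the bar is held. Eased off, the collar springs back up to about 0.3 rad and then stays tight by itself; do not push it back further
- bin: loose orange open parts bin 130 x 100 x 50 mm, origin under its middle; leave alone
- unit: loose black open unit 130 x 100 x 32 mm with a green circuit board, on a white foam sheet 12 mm thick; origin under its middle; leave alone
- pot: loose amber jar with a white lid, 56 mm diameter, 70 mm tall, origin under its middle; leave alone

How it is judged:
On the way, in this order (a step that is already met when the one before it is completed fails the run):
1. the bar's nose is in a hole of the collar (distance between bar_tip and collar below 0.034 m), for 0.2 s.
2. the collar is brought up tight with the bar in a hole (it presses on the washer with more than 5.5 N) (distance between bar_tip and collar below 0.034 m and contact force between collar and fixture above 5.5 N), for 0.2 s.
At the end, for the whole second after the job is handed in: The collar is still tight (pressing on its washer with more than 2 N), and the bar lies at rest in both saddles of its rest, nose towards the rest's +x, its origin within 22 mm along and 6 mm across of the rest's middle and 42 +/- 4 mm above its origin, within 0.15 rad of its line (contact force between collar and fixture above 2 N and x of bar in the frame of rest between -0.022 and 0.022 m and y of bar in the frame of rest between -0.006 and 0.006 m and z of bar in the frame of rest between 0.038 and 0.046 m and x of bar_tip in the frame of rest above 0.05 m and angle between the x axis of bar and the x axis of rest, either way round below 0.15 rad and linear speed of bar below 0.02 m/s); the robot touches nothing.
It fails at once if the collar is overtightened: it presses on the washer with more than 32 N (about 1.5 N m on the bar) (contact force between collar and fixture above 32 N).
It fails at once if the fingers push on the collar (more than 3 N) (contact force between the fingers and collar above 3 N).
It fails at once if the parts bin is shifted by more than 15 mm (distance of bin from where it was at the start of the episode above 0.015 m).
It fails at once if the loose unit is shifted by more than 15 mm (distance of unit from where it was at the start of the episode above 0.015 m).
It fails at once if the amber jar is shifted by more than 15 mm (distance of pot from where it was at the start of the episode above 0.015 m).
It also fails if it takes over 72 s, if anything falls off the work surface, if the arm or the gripper's body presses on something with over 40 N, if the wrist force passes 120 N, or if a joint passes its speed limit or range.

ROBOT

A 6-joint arm with a two-finger parallel gripper is mounted at the origin on the work surface. World frame = base frame: x ahead of the robot, y to its left, z up, the work surface at z = 0. Lengths are in m, angles in rad, forces in N, time in s.
With the tool pointing down it reaches from about 0.425 to 0.95 m from the base axis. Payload 3.5 kg.
Tool frame: the origin (TCP) lies between the finger pads; the fingertips stand 14 mm ahead of it and the grasp point (between the pads) lies 5 mm behind it; z points along the fingers, y is the direction in which the jaws open and shut (so a half turn about z gives the same grasp; the last joint's range is limited). The gripper opens to 85 mm and grips with 20 to 120 N. Pads are 22 mm wide; open, the fingers measure 114 mm over their backs; the gripper's body (76 mm by 85 mm) begins 54 mm behind the grasp point. The pads swing forward as they close: fully open they stand 13 mm farther back than shut.
Start: joints at [1.012, 0.286, 1.577, -0, 1.279, -0.15], TCP at [0.268, 0.619, 0.245] pointing down, gripper open.
Joint ranges: [-2.77, 2.77], [-0.9, 2.22], [0.21, 2.48], [-1.53, 4.67], [0.24, 2.81], [-2.84, 2.84]. Speed limits (rad/s): [2.79, 2.79, 3.14, 3.14, 3.14, 3.14].

INTERFACE

Orientations are given as a unit quaternion [x, y, z, w].
In Python, from plant import ctrl gives the robot as it stands. The module is installed in compiled form; this text tells all that it offers.
- The arm moves only by the tool servo_tool, never from a script. Its argument "increments" is text: rows parted by semicolons, each of 7 numbers parted by spaces: the turn, a rotation vector about the tool's x, y, z in rad, then the shift along the tool's x, y, z in cm, then the finger opening in cm, from 0 to 8.54. In form: ax ay az dx dy dz claw; .... A call has 1 to 10 rows; each row is the pose to reach, as a shift and turn from the pose commanded when the call began, along the tool's axes at that moment; what a row does not reach only later rows make up. A row lasts 1/12 s, in which the tool goes at most 41.7 mm and 7.16 degrees, less where a joint would pass 70% of its speed; a pose out of reach is approached as far as the arm can. A call with a gripper value outside its range is refused whole. The fingers move at their own pace and stop on an object; "grip_force" is the grip in N (left out, the last holds). Time passes only in rows, so rows that repeat a pose let the fingers close. It gives the time, the measured TCP pose, the force and the opening at its end, in the units of the state.
- ctrl.get_state(): the state, without advancing time (a new reading comes with each control period).
- ctrl.read_camera(name): name is "scene" or "side" or "wrist"; returns (picture, depth): 420x560x3 uint8, red, green, blue; 420x560 float32, m along the optical axis (not along the pixel's ray), 0 where there is no reading.
- ctrl.camera_info(name): a dict with "camera_matrix" (3x3 intrinsics, pixels), "world_to_cam" (4x4, takes a point from world to camera coordinates). Camera axes: x right, y down, z forward; pixel columns grow to the right and rows downward; lengths in m; the calibration is good to about 2 mm. A picture is of the moment at which its call begins: read the wrist's pose just before it. camera_info takes no time and is no camera call; for the wrist camera it gives the pose at the moment of the call.
- ctrl.sign_off(): hands the job in, once; it reports no verdict.
The state is a dict: "time": time; "qpos": joint angles; "dq": joint speeds; "joint_efforts": joint torques, N m; "eef_pos": TCP position; "tcp_rot": TCP orientation; "contact_force": force on the tool from outside, world axes, zero at the start; "wrist_torque": the same for the moment, N m; "opening": opening from 0.0 (shut) to 1.0 (fully open).
Only numpy, scipy, OpenCV 4.12 (cv2) and the standard library are available. Lean on these libraries where they do the work, as an engineer would, in place of code of your own. Each camera call takes 0.05 s, during which the arm holds its last target.

## Working session

There is one attempt and no reset: what is moved stays moved. The work goes in short steps, Python scripts to look and compute and a tool call to move; the robot and the scene stay as the last step left them, time stands still between calls to the robot, and variables do not carry over. Pictures are saved under pics/ and viewed, and the job is handed in when it is done.

Besides the shell and the picture viewer there is one more tool, called after ">>>" by a JSON object that holds its "fn" and its "kwargs", one argument or row to a line. servo_tool: Moves the arm, as the interface text tells. Its arguments: {"type":"object","properties":{"increments":{"type":"string"},"grip_force":{"type":"number"}},"required":["increments"]}

```bash
mkdir -p pics; ls; python3 - <<'E'
from plant import ctrl
import cv2,numpy as np
s=ctrl.get_state()
for k,v in s.items(): print(k,np.round(v,4))
for n in ["scene","side","wrist"]:
    i=ctrl.camera_info(n); print(n,np.round(i["camera_matrix"],1).tolist(),np.round(i["world_to_cam"],4).tolist())
    p,d=ctrl.read_camera(n)
    cv2.imwrite(f"pics/{n}0.png",p[:,:,::-1]); np.savez(f"pics/{n}0.npz",p=p,d=d,K=i["camera_matrix"],T=i["world_to_cam"])
E
```

```text
pics
time 0.0
qpos [ 1.012   0.2872  1.5782 -0.      1.2786 -0.15  ]
dq [ 0.0009  0.0013 -0.0006  0.0009 -0.0005 -0.001 ]
joint_efforts [ 3.00000e-04 -4.05979e+01 -2.92626e+01 -2.00000e-04  5.90000e-03
  0.00000e+00]
eef_pos [0.2679 0.6188 0.2439]
tcp_rot [ 2.030e-01  9.792e-01 -1.100e-03 -4.000e-04]
contact_force [-0.4182  1.0002  0.5695]
wrist_torque [0.0529 0.0317 0.0295]
opening 0.9998
scene [[427.6, 0.0, 281.4], [0.0, 427.6, 213.0], [0.0, 0.0, 1.0]] [[-0.6525, 0.7575, -0.0202, 0.3934], [0.4756, 0.3887, -0.7891, -0.2299], [-0.5899, -0.5245, -0.6139, 1.4046], [0.0, 0.0, 0.0, 1.0]]
side [[513.0, 0.0, 278.2], [0.0, 513.0, 206.6], [0.0, 0.0, 1.0]] [[0.9426, -0.3336, -0.0159, -0.5728], [-0.2526, -0.6809, -0.6874, 0.2276], [0.2185, 0.652, -0.7261, 1.3579], [0.0, 0.0, 0.0, 1.0]]
wrist [[314.9, 0.0, 281.3], [0.0, 314.9, 209.3], [0.0, 0.0, 1.0]] [[0.398, 0.9174, -0.0025, -0.6742], [0.8686, -0.376, 0.3227, -0.0417], [0.2951, -0.1306, -0.9465, 0.3823], [0.0, 0.0, 0.0, 1.0]]
```

View pics/scene0.png

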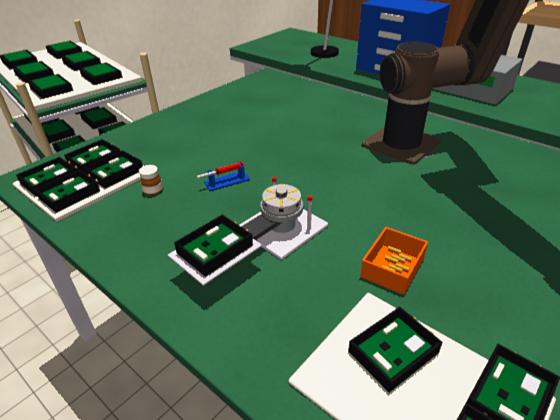

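View pics/side0.png

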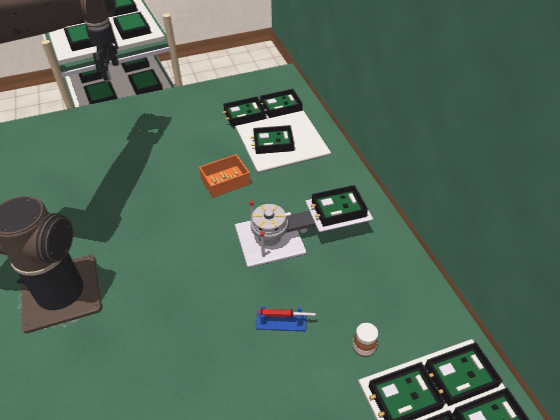

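View pics/wrist0.png

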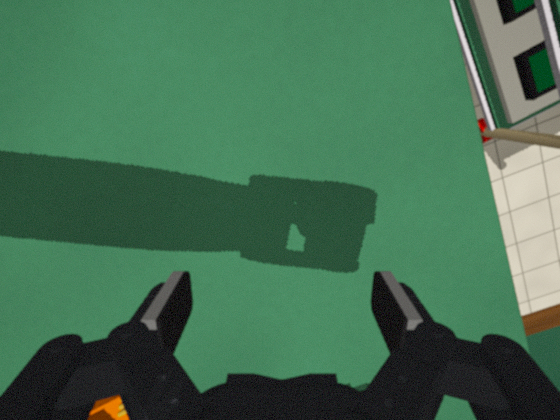

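The scene view shows the bar in its rest at (222,173), the collar at (281,195), and red posts at (274,180) and (309,198). In the side view the collar is at (268,216), the posts at (251,204) and (262,234), and the bar lies from (262,312) to (315,317). I'll measure these from depth and colour.

```bash
cat > h.py <<'E'
import numpy as np,cv2
def load(f):
    z=np.load(f); return z['p'],z['d'],z['K'],z['T']
def cloud(d,K,T):
    v,u=np.mgrid[:d.shape[0],:d.shape[1]]
    X=np.stack([(u-K[0,2])/K[0,0]*d,(v-K[1,2])/K[1,1]*d,d],-1)
    Ti=np.linalg.inv(T); return X@Ti[:3,:3].T+Ti[:3,3]
def proj(P,K,T):
    c=np.asarray(P)@T[:3,:3].T+T[:3,3]; q=c@K.T; return q[...,:2]/q[...,2:]
def masks(p):
    h=cv2.cvtColor(p,cv2.COLOR_RGB2HSV).astype(int); H,S,V=h[...,0],h[...,1],h[...,2]
    return dict(red=((H<5)|(H>174))&(S>180)&(V>80),blue=(H>105)&(H<125)&(S>150)&(V>60),
      yellow=(H>18)&(H<32)&(S>120)&(V>100),orange=(H>6)&(H<16)&(S>180)&(V>90))
E
python3 - <<'E'
from h import *
for n in ["side","scene"]:
    p,d,K,T=load(f"pics/{n}0.npz"); X=cloud(d,K,T); M=masks(p)
    roi=np.zeros(d.shape,bool)
    if n=="side": roi[180:350,190:340]=1
    else: roi[140:300,180:440]=1
    print(n)
    for k,m in M.items():
        m=(m&roi&(d>0)).astype(np.uint8)
        c,l,s,ce=cv2.connectedComponentsWithStats(m,connectivity=8)
        for i in range(1,c):
            if s[i,4]>=3:
                q=X[l==i]; print(k,s[i].tolist(),np.round(ce[i]),"med",np.round(np.median(q,0),4),"min",np.round(q.min(0),3),"max",np.round(q.max(0),3))
    q=X[roi&(d>0)]; 
    # stud top / collar top
    for lo,hi in [(.112,.125),(.099,.109)]:
        m=roi&(X[...,2]>lo)&(X[...,2]<hi); 
        v,u=np.nonzero(m); print(lo,hi,m.sum(),np.round(X[m].mean(0),4),np.round(X[m].min(0),3),np.round(X[m].max(0),3))
E
python3 - <<'E'
import cv2
a=cv2.imread('pics/side0.png')[180:340,190:350]
b=cv2.imread('pics/scene0.png')[140:265,190:340]
cv2.imwrite('pics/zs.png',cv2.resize(a,(640,600),interpolation=cv2.INTER_CUBIC));cv2.imwrite('pics/zc.png',cv2.resize(b,(720,600),interpolation=cv2.INTER_CUBIC))
E
```

```text
side
red [250, 201, 3, 4, 8] [251. 203.] med [0.5431 0.04   0.1074] min [0.54  0.038 0.104] max [0.546 0.045 0.111]
red [261, 232, 2, 4, 6] [262. 234.] med [ 0.5355 -0.0794  0.1085] min [ 0.534 -0.082  0.106] max [ 0.536 -0.071  0.114]
red [263, 309, 28, 8, 161] [277. 312.] med [ 0.5058 -0.2799  0.0488] min [ 0.473 -0.296  0.037] max [ 0.537 -0.26   0.055]
red [260, 310, 1, 3, 3] [260. 311.] med [ 0.4681 -0.2633  0.0483] min [ 0.468 -0.265  0.047] max [ 0.468 -0.263  0.053]
blue [261, 306, 4, 3, 10] [263. 307.] med [ 0.4784 -0.2544  0.0468] min [ 0.474 -0.258  0.045] max [ 0.482 -0.25   0.051]
blue [298, 308, 4, 4, 14] [299. 309.] med [ 0.5609 -0.288   0.0441] min [ 0.558 -0.293  0.035] max [ 0.566 -0.286  0.049]
blue [256, 314, 50, 17, 657] [281. 323.] med [ 0.5136 -0.2902  0.0089] min [ 0.45  -0.327  0.   ] max [ 0.576 -0.246  0.05 ]
yellow [273, 205, 5, 6, 8] [275. 208.] med [0.5993 0.0024 0.1026] min [ 0.593 -0.004  0.1  ] max [0.61  0.011 0.104]
yellow [261, 206, 4, 4, 7] [263. 207.] med [0.5686 0.0163 0.1045] min [0.566 0.009 0.102] max [0.571 0.021 0.108]
yellow [253, 215, 9, 
[... 1929 characters left out ...]
.1038] min [ 0.593 -0.009  0.102] max [0.612 0.009 0.105]
yellow [388, 246, 13, 7, 34] [394. 249.] med [0.4837 0.2398 0.0125] min [0.478 0.225 0.009] max [0.487 0.254 0.016]
yellow [386, 254, 26, 8, 111] [398. 258.] med [0.5015 0.2603 0.0123] min [0.486 0.237 0.008] max [0.519 0.285 0.016]
yellow [383, 263, 26, 8, 96] [397. 267.] med [0.533  0.273  0.0128] min [0.517 0.247 0.007] max [0.584 0.294 0.051]
orange [361, 227, 67, 68, 2545] [393. 260.] med [0.5206 0.2578 0.0226] min [ 0.453  0.203 -0.002] max [0.596 0.318 0.054]
0.112 0.125 75 [ 0.5805 -0.0173  0.117 ] [ 0.566 -0.031  0.112] [ 0.591 -0.005  0.12 ]
0.099 0.109 804 [ 0.6099 -0.017   0.1025] [ 0.531 -0.085  0.099] [0.849 0.046 0.109]
```

View pics/zs.png

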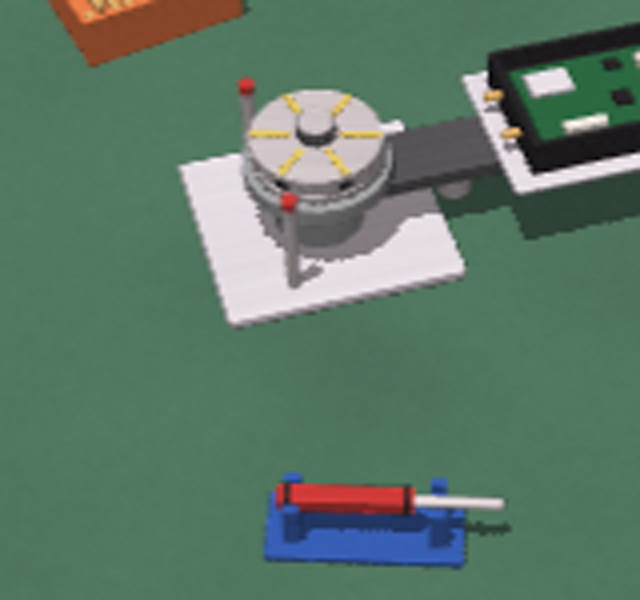

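View pics/zc.png

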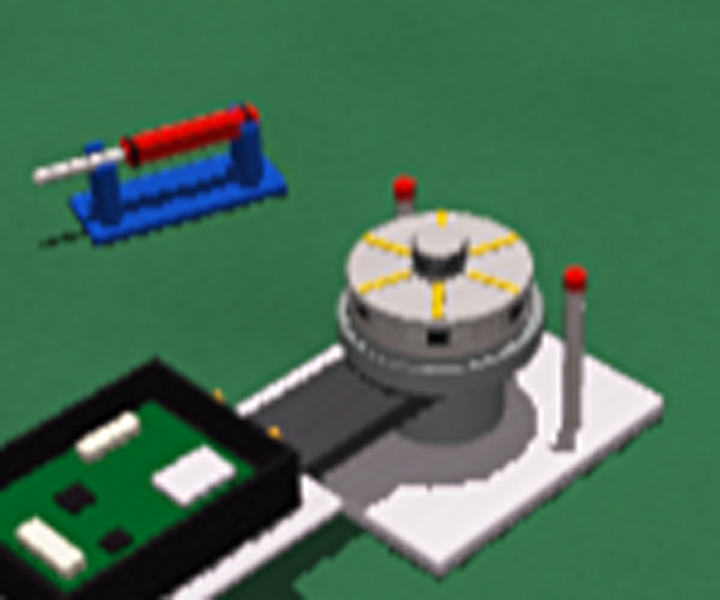

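```bash
cat >> h.py <<'E'
from scipy.spatial.transform import Rotation as Ro
def Rdown(psi_deg):
    p=np.radians(psi_deg); x=np.array([np.cos(p),np.sin(p),0]); z=np.array([0,0,-1.]); return np.stack([x,np.cross(z,x),z],1)
def inc(s,pos,psi):
    """increments (rotvec tool, shift cm tool) from measured pose s to target"""
    R=Ro.from_quat(s['tcp_rot']).as_matrix()
    rv=Ro.from_matrix(R.T@Rdown(psi)).as_rotvec(); sh=R.T@(np.asarray(pos)-np.asarray(s['eef_pos']))*100
    return np.round(rv,3),np.round(sh,2)
def psi(s):
    R=Ro.from_quat(s['tcp_rot']).as_matrix(); return np.degrees(np.arctan2(R[1,0],R[0,0]))
E
python3 - <<'E'
from h import *
from plant import ctrl
s=ctrl.get_state(); print(psi(s), inc(s,[0.46,0.27,0.25],88))
# bar fit
for n in ["side","scene"]:
    p,d,K,T=load(f"pics/{n}0.npz"); X=cloud(d,K,T); M=masks(p)
    m=M['red']&(np.abs(X[...,1]+.28)<.05)&(np.abs(X[...,0]-.51)<.08); q=X[m][:,:2]
    c=q.mean(0); u=np.linalg.svd(q-c)[2][0]; u*=np.sign(u[0]); t=(q-c)@u
    print(n,c,np.degrees(np.arctan2(u[1],u[0])),t.min(),t.max(), 'mid',c+u*(t.min()+t.max())/2)
    m=M['blue']&(np.abs(X[...,1]+.28)<.1)&(np.abs(X[...,0]-.51)<.1)&(X[...,2]<.02); q=X[m][:,:2].astype(np.float32)
    print(cv2.minAreaRect(q))
E
```

```text
156.57939132334394 (array([-2.000e-03,  1.000e-03,  1.197e+00]), array([-31.49, -24.39,  -0.54]))
side [ 0.50435444 -0.28017982] -23.38589828400537 -0.040026138551475236 0.03320027493852722 mid [ 0.50122187 -0.27882515]
((0.512316107749939, -0.28756147623062134), (0.042934976518154144, 0.12136800587177277), 68.47928619384766)
scene [ 0.51221755 -0.27537189] -22.736185734006042 -0.04420427581426521 0.03964715254214521 mid [ 0.51011605 -0.27449125]
((0.5208916664123535, -0.2796817719936371), (0.05324259400367737, 0.12389332056045532), 64.39419555664062)
```

>>> {"fn": "servo_tool", "kwargs": {
  "increments": "0 0 1.2 -31.5 -24.4 -0.5 8.5;0 0 1.2 -31.5 -24.4 -0.5 8.5;0 0 1.2 -31.5 -24.4 -0.5 8.5;0 0 1.2 -31.5 -24.4 -0.5 8.5;0 0 1.2 -31.5 -24.4 -0.5 8.5;0 0 1.2 -31.5 -24.4 -0.5 8.5;0 0 1.2 -31.5 -24.4 -0.5 8.5;0 0 1.2 -31.5 -24.4 -0.5 8.5;0 0 1.2 -31.5 -24.4 -0.5 8.5;0 0 1.2 -31.5 -24.4 -0.5 8.5"
}}

```text
time: 0.98
eef_pos: [0.4616, 0.2669, 0.2502]
tcp_rot: [0.723, 0.691, -0.0, 0.001]
contact_force: [0.2, 0.8, -0.0]
opening: 0.995
```

```bash
python3 - <<'E'
from h import *
from plant import ctrl
s=ctrl.get_state(); print(s['time'],psi(s),s['eef_pos'], inc(s,[0.53,-0.1,0.25],18))
E
```

```text
0.9833 87.37083296631987 [0.46159569 0.26694167 0.25022834] (array([1.000e-03, 1.000e-03, 1.211e+00]), array([-36.34,   8.52,   0.07]))
```

>>> {"fn": "servo_tool", "kwargs": {
  "increments": "0 0 1.2 -36.3 8.5 0 8.5;0 0 1.2 -36.3 8.5 0 8.5;0 0 1.2 -36.3 8.5 0 8.5;0 0 1.2 -36.3 8.5 0 8.5;0 0 1.2 -36.3 8.5 0 8.5;0 0 1.2 -36.3 8.5 0 8.5;0 0 1.2 -36.3 8.5 0 8.5;0 0 1.2 -36.3 8.5 0 8.5;0 0 1.2 -36.3 8.5 0 8.5;0 0 1.2 -36.3 8.5 0 8.5"
}}

```text
time: 1.82
eef_pos: [0.5321, -0.1019, 0.2502]
tcp_rot: [0.987, 0.16, 0.0, 0.001]
contact_force: [-0.4, 0.4, 1.2]
opening: 0.999
```

```bash
python3 - <<'E'
from h import *
from plant import ctrl
s=ctrl.get_state(); print(s['time'],psi(s),s['eef_pos'], inc(s,[0.515,-0.28,0.21],-23),s['qpos'])
E
```

```text
1.8167 18.395721077108256 [ 0.53208933 -0.10189592  0.25021964] (array([ 0.003, -0.001,  0.722]), array([-7.24, 16.35,  4.07])) [-0.37544881 -0.01270561  1.89996951 -0.00262311  1.25280302  0.87509924]
```

>>> {"fn": "servo_tool", "kwargs": {
  "increments": "0 0 0.72 -7.2 16.3 4 8.5;0 0 0.72 -7.2 16.3 4 8.5;0 0 0.72 -7.2 16.3 4 8.5;0 0 0.72 -7.2 16.3 4 8.5;0 0 0.72 -7.2 16.3 4 8.5;0 0 0.72 -7.2 16.3 4 8.5;0 0 0.72 -7.2 16.3 4 8.5;0 0 0.72 -7.2 16.3 4 8.5"
}}

```text
time: 2.48
eef_pos: [0.5164, -0.2733, 0.2099]
tcp_rot: [0.982, -0.191, -0.0, -0.0]
contact_force: [-0.1, 0.7, -1.0]
opening: 0.995
```

```bash
cat >> h.py <<'E'
def snap(n,name):
    from plant import ctrl
    i=ctrl.camera_info(n); p,d=ctrl.read_camera(n)
    cv2.imwrite(f"pics/{name}.png",p[:,:,::-1]); np.savez(f"pics/{name}.npz",p=p,d=d,K=i["camera_matrix"],T=i["world_to_cam"])
    return p,d,i["camera_matrix"],i["world_to_cam"]
E
python3 - <<'E'
from h import *
from plant import ctrl
s=ctrl.get_state(); print(s['time'],psi(s),s['eef_pos'])
p,d,K,T=snap('wrist','w1'); X=cloud(d,K,T); M=masks(p)
m=M['red']&(X[...,2]>.03)&(X[...,2]<.06); q=X[m][:,:2]
print(m.sum(),cv2.minAreaRect(q.astype(np.float32)), np.median(X[m][:,2]))
m=M['blue']&(X[...,2]<.02); q=X[m][:,:2]; print(m.sum(),cv2.minAreaRect(q.astype(np.float32)))
m=M['blue']&(X[...,2]>.042)&(X[...,2]<.05);q=X[m];print(m.sum(),np.percentile(q,[1,99],axis=0),cv2.minAreaRect(q[:,:2].astype(np.float32)))
E
```

```text
2.4833 -22.07168874563186 [ 0.51641596 -0.27327883  0.20990842]
896 ((0.5073411464691162, -0.278378963470459), (0.012065093964338303, 0.08268208056688309), 68.05047607421875) 0.049930740050092653
2207 ((0.5182285308837891, -0.28199926018714905), (0.048704952001571655, 0.12155376374721527), 67.0698471069336)
213 [[ 0.46855658 -0.31419276  0.04303867]
 [ 0.56826661 -0.25128076  0.04875722]] ((0.5180245637893677, -0.28223416209220886), (0.029554158449172974, 0.09876910597085953), 66.89212799072266)
```

View pics/w1.png

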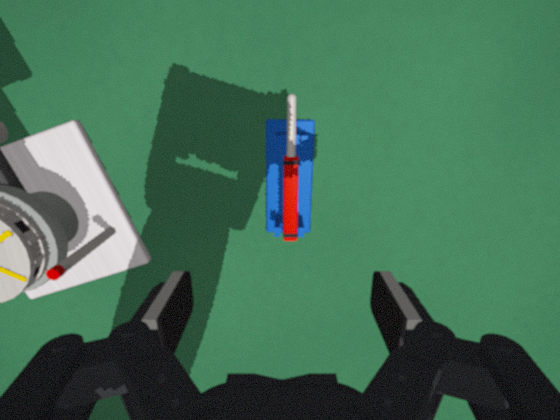

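Wrist view: the bar runs vertically from the nose at (291,97) to the handle end at (290,240), in its blue rest. The shadows are the arm's own. I'll move above the bar origin and descend.

```bash
python3 - <<'E'
from h import *
from plant import ctrl
s=ctrl.get_state(); print(s['time'],psi(s),s['eef_pos'], inc(s,[0.525,-0.286,0.11],-22.4))
E
```

```text
2.5333 -22.033243370266607 [ 0.516636   -0.27290079  0.21019592] (array([-0.   ,  0.   ,  0.006]), array([ 1.27,  0.9 , 10.02]))
```

>>> {"fn": "servo_tool", "kwargs": {
  "increments": "0 0 0 1.3 0.9 4 8.5;0 0 0 1.3 0.9 7 8.5;0 0 0 1.3 0.9 10 8.5;0 0 0 1.3 0.9 10 8.5;0 0 0 1.3 0.9 10 8.5"
}}

```text
time: 2.95
eef_pos: [0.5245, -0.2849, 0.1089]
tcp_rot: [0.982, -0.191, -0.002, -0.001]
contact_force: [-0.2, 0.2, 1.0]
opening: 0.994
```

```bash
python3 - <<'E'
from h import *
from plant import ctrl
s=ctrl.get_state(); print(s['time'],psi(s),s['eef_pos'], inc(s,[0.525,-0.286,0.037],-22.4))
p,d,K,T=snap('wrist','w2'); X=cloud(d,K,T); M=masks(p)
m=M['red']&(X[...,2]>.03)&(X[...,2]<.06); q=X[m][:,:2]
print(m.sum(),cv2.minAreaRect(q.astype(np.float32)), np.median(X[m][:,2]))
m=M['blue']&(X[...,2]<.02); q=X[m][:,:2]; print(m.sum(),cv2.minAreaRect(q.astype(np.float32)))
s=ctrl.get_state(); print(s['time'],psi(s),s['eef_pos'])
print(proj(np.array([s['eef_pos']]),K,T))
E
```

```text
2.95 -22.044676013786788 [ 0.52453696 -0.28487759  0.10888559] (array([-0.001,  0.004,  0.006]), array([0.11, 0.1 , 7.19]))
1847 ((0.5069383382797241, -0.27840134501457214), (0.012715478427708149, 0.0840807631611824), 67.95819854736328) 0.049876196257363725
3612 ((0.5189188718795776, -0.2822640538215637), (0.04955334961414337, 0.12085296213626862), 66.94524383544922)
3.0 -22.06822040179415 [ 0.5258974  -0.28606042  0.11128173]
[[283.54351915 286.29618645]]
```

View pics/w2.png

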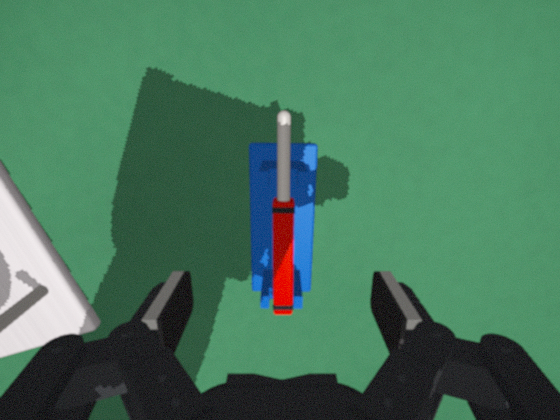

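The bar is centred between the fingers: handle from (284,200) to (284,313), nose at (284,115). Descending now.

>>> {"fn": "servo_tool", "kwargs": {
  "increments": "0 0 0 0 0 2.5 8.5;0 0 0 0 0 4.5 8.5;0 0 0 0 0 6 8.5;0 0 0 0 0 7 8.5;0 0 0 0 0 7.4 8.5;0 0 0 0 0 7.4 8.5;0 0 0 0 0 7.4 8.5"
}}

```text
time: 3.58
eef_pos: [0.5264, -0.2872, 0.0381]
tcp_rot: [0.981, -0.192, 0.001, 0.001]
contact_force: [0.6, -0.2, 0.3]
opening: 0.998
```

>>> {"fn": "servo_tool", "kwargs": {
  "increments": "0 0 0 0 0 0 4;0 0 0 0 0 0 3;0 0 0 0 0 0 2;0 0 0 0 0 0 1;0 0 0 0 0 0 0.5;0 0 0 0 0 0 0.5;0 0 0 0 0 0 0.5;0 0 0 0 0 0 0.5",
  "grip_force": 60
}}

```text
time: 4.25
eef_pos: [0.5254, -0.2867, 0.0366]
tcp_rot: [0.981, -0.192, 0.0, 0.0]
contact_force: [0.4, -0.1, 2.2]
opening: 0.154
```

```bash
python3 - <<'E'
from h import *
from plant import ctrl
s=ctrl.get_state(); print(s['time'],psi(s),s['eef_pos'],s['contact_force'],s['wrist_torque'],s['opening']*85.4)
E
```

```text
4.25 -22.18357801890842 [ 0.52540975 -0.28672968  0.03657984] [ 0.3801701  -0.12721573  2.20815207] [-0.02274129  0.09030231  0.01504663] 13.16335969941425
```

>>> {"fn": "servo_tool", "kwargs": {
  "increments": "0 0 0 0 0 -1.5 0.5;0 0 0 0 0 -4 0.5;0 0 0 0 0 -7 0.5;0 0 0 0 0 -10 0.5;0 0 0 0 0 -13 0.5;0 0 0 0 0 -13 0.5"
}}

```text
time: 4.75
eef_pos: [0.5284, -0.2887, 0.1737]
tcp_rot: [0.981, -0.192, 0.006, 0.003]
contact_force: [1.2, -1.0, -0.4]
opening: 0.15
```

```bash
python3 - <<'E'
from h import *
from plant import ctrl
s=ctrl.get_state(); print(s['time'],psi(s),s['eef_pos'],s['contact_force'],s['wrist_torque'],s['opening']*85.4,inc(s,[0.462,-.114,.165],40))
E
```

```text
4.75 -22.17735892364656 [ 0.52840618 -0.2887283   0.17368244] [ 1.17830048 -1.00623346 -0.38753387] [-0.0381315  -0.06288164  0.04017547] 12.772215355732406 (array([ 0.009, -0.009, -1.085]), array([-12.75, -13.68,   0.67]))
```

>>> {"fn": "servo_tool", "kwargs": {
  "increments": "0 0 -1.09 -12.6 -13.6 0.2 0.5;0 0 -1.09 -12.6 -13.6 0.2 0.5;0 0 -1.09 -12.6 -13.6 0.2 0.5;0 0 -1.09 -12.6 -13.6 0.2 0.5;0 0 -1.09 -12.6 -13.6 0.2 0.5;0 0 -1.09 -12.6 -13.6 0.2 0.5;0 0 -1.09 -12.6 -13.6 0.2 0.5;0 0 -1.09 -12.6 -13.6 0.2 0.5;0 0 -1.09 -12.6 -13.6 0.2 0.5;0 0 -1.09 -12.6 -13.6 0.2 0.5"
}}

```text
time: 5.58
eef_pos: [0.4594, -0.1125, 0.1633]
tcp_rot: [0.939, 0.345, -0.001, -0.001]
contact_force: [-0.2, -0.5, -1.8]
opening: 0.154
```

```bash
python3 - <<'E'
from h import *
from plant import ctrl
s=ctrl.get_state(); print(s['time'],psi(s),s['eef_pos'],s['contact_force'],s['wrist_torque'])
snap('wrist','w3')
s=ctrl.get_state(); print(s['time'],psi(s),s['eef_pos'])
E
```

```text
5.5833 40.36584785026974 [ 0.45935746 -0.11254313  0.16326482] [-0.24138906 -0.47611645 -1.79624329] [-0.00539501 -0.02433695 -0.01743387]
5.6333 40.16415569702877 [ 0.45943974 -0.11264278  0.1633724 ]
```

View pics/w3.png

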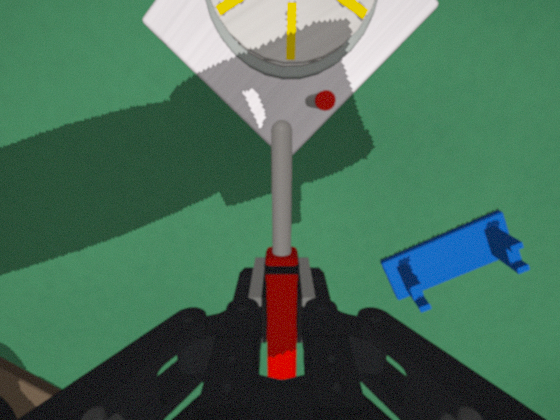

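The bar is held straight. Its nose is at (282,123), the target stripe runs along (291,5) to (291,60), and the post_b tip is at (324,100).

```bash
cat >> h.py <<'E'
def rayz(uv,K,T,z):
    uv=np.asarray(uv,float).reshape(-1,2); Ti=np.linalg.inv(T)
    r=np.c_[uv,np.ones(len(uv))]@np.linalg.inv(K).T@Ti[:3,:3].T; c=Ti[:3,3]
    return c+r*((z-c[2])/r[:,2])[:,None]
from scipy.optimize import least_squares
def stripes(p,K,T,c0=(.577,-.018),z=.1032):
    v,u=np.nonzero(masks(p)['yellow']); P=rayz(np.c_[u,v],K,T,z)[:,:2]
    k=np.hypot(*(P-c0).T)<.05; return P[k]
def fitcol(P,phi0,c0=(.577,-.018),fixc=None):
    def f(x):
        c=x[:2] if fixc is None else np.asarray(fixc)
        d=P-c; a=np.arctan2(d[:,1],d[:,0])-x[2]; a=(a+np.pi/6)%(np.pi/3)-np.pi/6
        r=np.hypot(*d.T)*np.sin(a)
        return r
    o=least_squares(f,[*c0,phi0],loss='soft_l1',f_scale=.001); return o.x[:2],np.degrees(o.x[2]),np.sqrt(np.mean(f(o.x)**2))
E
python3 - <<'E'
from h import *
allP=[]
for n in ["side0","scene0","w3"]:
    p,d,K,T=load(f"pics/{n}.npz"); P=stripes(p,K,T); print(n,len(P)); 
    print(fitcol(P,np.radians(160)))
    if n!='w3': allP.append(P)
print(fitcol(np.vstack(allP),np.radians(160)))
p,d,K,T=load("pics/w3.npz")
M=masks(p); v,u=np.nonzero(M['red']); k=v<130; print('postb',rayz([[u[k].mean(),v[k].mean()]],K,T,.106))
# bar axis
zb=.1688
h=cv2.cvtColor(p,cv2.COLOR_RGB2GRAY)
tip=rayz([[282,122]],K,T,zb); base=rayz([[282,249]],K,T,zb); print('tip',tip,'base',base,np.linalg.norm(tip-base))
dd=(tip-base)[0]; print('bar yaw',np.degrees(np.arctan2(dd[1],dd[0])))
X=cloud(d,K,T); print(X[122+4,282],X[200,282],X[245,282], X[300,282])
E
```

```text
side0 57
(array([ 0.57476255, -0.01734609]), np.float64(159.20148572044772), np.float64(0.001263835293808321))
scene0 80
(array([ 0.57845322, -0.01959843]), np.float64(159.43389673299296), np.float64(0.0014996353539248745))
w3 969
(array([ 0.57670748, -0.01952042]), np.float64(159.23653058392088), np.float64(0.0013609482177781033))
(array([ 0.57694824, -0.01849047]), np.float64(159.04864744678449), np.float64(0.00201975241887638))
postb [[ 0.53902667 -0.07594632  0.106     ]]
tip [[ 0.51726624 -0.06306797  0.1688    ]] base [[ 0.47666729 -0.09758968  0.1688    ]] 0.05329186845058033
bar yaw 40.3748654426911
[ 0.51643762 -0.06376661  0.1743039 ] [ 0.49475684 -0.08220283  0.17353912] [ 0.47993296 -0.09480743  0.17382585] [ 0.46072488 -0.11113785  0.17605133]
```

```bash
python3 - <<'E'
from h import *
from plant import ctrl
p,d,K,T=load("pics/w3.npz"); X=cloud(d,K,T)
for u,v in [(260,30),(275,40),(310,20),(330,10),(305,45)]: print(p[v,u],np.round(X[v,u],4))
for v in range(140,245,15): print(v,np.round(X[v,279:287,2],4).max())
print('base plate',X[120:135,230,2], 'bench',X[200:210,100,2])
s=ctrl.get_state(); print(inc(s,[.4736,-.1035,.12],39.2),inc(s,[.4736,-.1035,.0855],39.2))
E
```

```text
[217 214 209] [ 0.5427 -0.0262  0.104 ]
[159 154 151] [ 0.5443 -0.0352  0.1036]
[213 210 206] [ 0.5633 -0.0433  0.1041]
[209 204 201] [ 0.5736 -0.0481  0.1037]
[143 137 134] [ 0.5529 -0.0491  0.1034]
140 0.174
155 0.1742
170 0.1746
185 0.1737
200 0.1746
215 0.1739
230 0.174
base plate [ 0.00053692  0.00088652  0.00075533 -0.00120427  0.00137157  0.00190745
  0.00231411  0.00162014  0.00101123  0.00257829  0.00105086  0.00074025
  0.00247288  0.00053348  0.00161889] bench [0.00035714 0.00080366 0.00241224 0.00072709 0.00059263 0.00039939
 0.00039124 0.00010688 0.00124657 0.00221432]
(array([-0.001,  0.001,  0.017]), array([1.67, 0.22, 4.34])) (array([-0.001,  0.001,  0.017]), array([1.68, 0.23, 7.79]))
```

>>> {"fn": "servo_tool", "kwargs": {
  "increments": "0 0 0.017 1.2 0.2 2 0.5;0 0 0.017 1.5 0.2 4 0.5;0 0 0.017 1.6 0.2 6 0.5;0 0 0.017 1.6 0.2 7 0.5;0 0 0.017 1.6 0.2 7.6 0.5;0 0 0.017 1.6 0.2 7.7 0.5;0 0 0.017 1.6 0.2 7.7 0.5"
}}

```text
time: 6.22
eef_pos: [0.4736, -0.1044, 0.0875]
tcp_rot: [0.942, 0.336, 0.0, 0.0]
contact_force: [-1.1, -0.6, -1.4]
opening: 0.151
```

```bash
python3 - <<'E'
from h import *
from plant import ctrl
s=ctrl.get_state(); print(s['time'],psi(s),s['eef_pos'],s['contact_force'],s['wrist_torque'])
p,d,K,T=snap('wrist','w4')
P=stripes(p,K,T); print(len(P),fitcol(P,np.radians(159)),fitcol(P,np.radians(159),fixc=(.5767,-.0193)))
s=ctrl.get_state(); print(s['time'],psi(s),s['eef_pos'])
E
```

```text
6.2167 39.24527314980997 [ 0.47362243 -0.10438567  0.08748331] [-1.13854484 -0.59586334 -1.44652023] [-0.01415684  0.03998086  0.00767134]
1738 (array([ 0.57617692, -0.01995751]), np.float64(159.15859755800994), np.float64(0.0013464597362852202)) (array([ 0.577     , -0.02007496]), np.float64(159.37887987260788), np.float64(0.0013830102938415588))
6.2667 39.25055563969453 [ 0.47405519 -0.10456571  0.08811423]
```

View pics/w4.png

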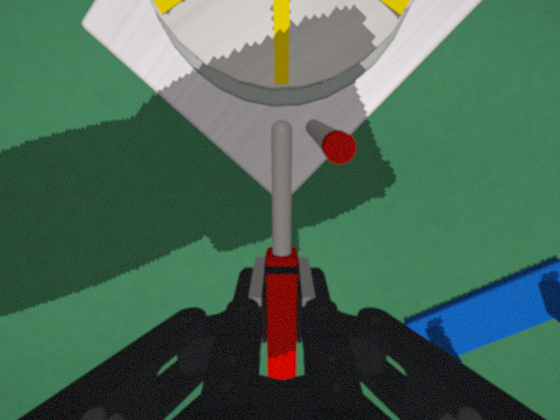

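The shank (x=282) lines up with the stripe (x=282). I'll correct height, then insert.

>>> {"fn": "servo_tool", "kwargs": {
  "increments": "0 0 0 0 -0.03 0.2 0.5;0 0 0 0.2 -0.03 0.2 0.5;0 0 0 0.4 -0.03 0.2 0.5;0 0 0 0.4 -0.03 0.2 0.5"
}}

```text
time: 6.6
eef_pos: [0.477, -0.1014, 0.0859]
tcp_rot: [0.942, 0.336, 0.001, 0.0]
contact_force: [-0.7, 1.0, -1.1]
opening: 0.152
```

```bash
cat >> h.py <<'E'
C=np.array([.5764,-.0196])
def rep(s,hole=None):
    p=np.array(s['eef_pos']); d=p[:2]-C; r=np.hypot(*d); th=np.degrees(np.arctan2(d[1],d[0]))%360
    F=np.array(s['contact_force']); M=np.array(s['wrist_torque'])
    yaw=np.radians(psi(s)); u=np.array([np.cos(yaw),np.sin(yaw)]); l=np.array([-u[1],u[0]])
    print(f"t={s['time']:.2f} psi={psi(s):.2f} th-180={th-180:.2f} r={r*1000:.1f} z={p[2]:.4f} Fax={F[:2]@u:.2f} Flat(left)={F[:2]@l:.2f} Fz={F[2]:.2f} M={np.round(M,3)} tauC={d[0]*F[1]-d[1]*F[0]:.3f} +Mz={d[0]*F[1]-d[1]*F[0]+M[2]:.3f} open={s['opening']*85.4:.1f}")
E
python3 - <<'E'
from h import *
from plant import ctrl
s=ctrl.get_state(); rep(s); print(s['eef_pos'])
E
```

```text
t=6.60 psi=39.30 th-180=39.45 r=128.7 z=0.0859 Fax=0.06 Flat(left)=1.20 Fz=-1.12 M=[-0.011  0.028 -0.007] tauC=-0.155 +Mz=-0.162 open=12.9
[ 0.47700326 -0.10140226  0.08590726]
```

>>> {"fn": "servo_tool", "kwargs": {
  "increments": "0 0 0 0.4 0 0 0.5;0 0 0 0.8 0 0 0.5;0 0 0 1.2 0 0 0.5;0 0 0 1.2 0 0 0.5"
}}

```text
time: 6.93
eef_pos: [0.4864, -0.0934, 0.0855]
tcp_rot: [0.942, 0.336, 0.0, 0.0]
contact_force: [-0.4, 0.9, -1.5]
opening: 0.151
```

```bash
python3 - <<'E'
from h import *
from plant import ctrl
s=ctrl.get_state(); rep(s); print(s['eef_pos'])
E
```

```text
t=6.93 psi=39.33 th-180=39.35 r=116.4 z=0.0855 Fax=0.29 Flat(left)=0.97 Fz=-1.54 M=[-0.077  0.032 -0.019] tauC=-0.113 +Mz=-0.132 open=12.9
[ 0.48638272 -0.09340865  0.08548695]
```

>>> {"fn": "servo_tool", "kwargs": {
  "increments": "0 0 0 0.4 0 0 0.5;0 0 0 0.8 0 0 0.5;0 0 0 1.2 0 0 0.5;0 0 0 1.65 0 0 0.5;0 0 0 1.65 0 0 0.5;0 0 0 1.65 0 0 0.5"
}}

```text
time: 7.43
eef_pos: [0.4987, -0.0832, 0.0853]
tcp_rot: [0.942, 0.336, -0.0, 0.0]
contact_force: [-0.5, 0.2, -0.9]
opening: 0.15
```

```bash
python3 - <<'E'
from h import *
from plant import ctrl
s=ctrl.get_state(); rep(s); print(s['eef_pos'])
snap('wrist','w5')
s=ctrl.get_state(); rep(s)
E
```

```text
t=7.43 psi=39.33 th-180=39.29 r=100.4 z=0.0853 Fax=-0.26 Flat(left)=0.41 Fz=-0.85 M=[0.021 0.043 0.01 ] tauC=-0.041 +Mz=-0.031 open=12.8
[ 0.4986743  -0.08318785  0.08532778]
t=7.48 psi=39.31 th-180=39.26 r=100.6 z=0.0853 Fax=-0.10 Flat(left)=-0.14 Fz=-0.82 M=[-0.046 -0.013  0.04 ] tauC=0.014 +Mz=0.054 open=12.9
```

View pics/w5.png

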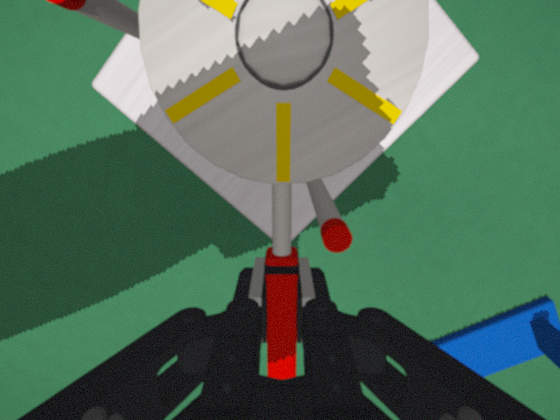

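The nose is in the hole: the shank enters the collar at (282,180), with the post at (335,235) to its right. I'll refine the centre and work out arc rows.

```bash
cat >> h.py <<'E'
def arc(r,step,n,dr=0,nst=10):
    o=[]
    for k in range(1,n+1):
        a=np.radians(step*k); o.append(f"0 0 {a:.3f} {100*r*(1-np.cos(a)):.2f} {-100*r*np.sin(a):.2f} 0 0.5")
    print("; ".join(o))
E
python3 - <<'E'
from h import *
p,d,K,T=load('pics/w5.npz'); P=stripes(p,K,T); print(len(P),fitcol(P,np.radians(159)))
arc(.1005,3.5,8)
E
```

```text
4421 (array([ 0.57674113, -0.01944395]), np.float64(159.1635859241122), np.float64(0.0014175368552921549))
0 0 0.061 0.02 -0.61 0 0.5; 0 0 0.122 0.07 -1.22 0 0.5; 0 0 0.183 0.17 -1.83 0 0.5; 0 0 0.244 0.30 -2.43 0 0.5; 0 0 0.305 0.47 -3.02 0 0.5; 0 0 0.367 0.67 -3.60 0 0.5; 0 0 0.428 0.90 -4.17 0 0.5; 0 0 0.489 1.18 -4.72 0 0.5
```

>>> {"fn": "servo_tool", "kwargs": {
  "increments": "0 0 0.061 0.02 -0.61 0 0.5; 0 0 0.122 0.07 -1.22 0 0.5; 0 0 0.183 0.17 -1.83 0 0.5; 0 0 0.244 0.30 -2.43 0 0.5; 0 0 0.305 0.47 -3.02 0 0.5; 0 0 0.367 0.67 -3.60 0 0.5; 0 0 0.428 0.90 -4.17 0 0.5; 0 0 0.489 1.18 -4.72 0 0.5"
}}

```text
time: 8.15
eef_pos: [0.4782, -0.0407, 0.0857]
tcp_rot: [0.995, 0.096, 0.001, 0.002]
contact_force: [1.7, -4.6, -2.4]
opening: 0.152
```

```bash
python3 - <<'E'
from h import *
from plant import ctrl
s=ctrl.get_state(); rep(s); print(s['eef_pos'])
p,d,K,T=snap('wrist','w6');P=stripes(p,K,T); print(len(P),fitcol(P,np.radians(131)))
s=ctrl.get_state(); rep(s)
E
```

```text
t=8.15 psi=11.03 th-180=12.12 r=100.5 z=0.0857 Fax=0.75 Flat(left)=-4.83 Fz=-2.41 M=[-0.787 -0.111 -0.32 ] tauC=0.487 +Mz=0.166 open=13.0
[ 0.47817656 -0.04069103  0.0857031 ]
4410 (array([ 0.5767473 , -0.01937244]), np.float64(136.07719355863654), np.float64(0.001413167870463647))
t=8.20 psi=10.94 th-180=11.50 r=100.5 z=0.0856 Fax=0.83 Flat(left)=-1.44 Fz=-1.59 M=[-0.182 -0.133 -0.111] tauC=0.145 +Mz=0.034 open=12.7
```

Torque sums to about 0.17 N m while turning, which matches the free 0.2. The collar moved 23°; the rest was play in the hole. Continuing the swing.

>>> {"fn": "servo_tool", "kwargs": {
  "increments": "0 0 0.061 0.02 -0.61 0 0.5; 0 0 0.122 0.07 -1.22 0 0.5; 0 0 0.183 0.17 -1.83 0 0.5; 0 0 0.244 0.30 -2.43 0 0.5; 0 0 0.305 0.47 -3.02 0 0.5; 0 0 0.367 0.67 -3.60 0 0.5; 0 0 0.428 0.90 -4.17 0 0.5; 0 0 0.489 1.18 -4.72 0 0.5"
}}

```text
time: 8.87
eef_pos: [0.4799, 0.0082, 0.0855]
tcp_rot: [0.989, -0.147, -0.0, 0.001]
contact_force: [-1.5, -6.0, -0.4]
opening: 0.15
```

```bash
python3 - <<'E'
from h import *
from plant import ctrl
s=ctrl.get_state(); rep(s); print(s['eef_pos'],s['qpos'])
E
```

```text
t=8.87 psi=-16.89 th-180=-16.07 r=100.4 z=0.0855 Fax=0.28 Flat(left)=-6.23 Fz=-0.39 M=[-0.737  0.132 -0.242] tauC=0.625 +Mz=0.383 open=12.8
[0.47994175 0.00818894 0.08551303] [-0.19359494  0.05697478  2.16134306 -0.00281887  0.92333972  1.67365701]
```

>>> {"fn": "servo_tool", "kwargs": {
  "increments": "0 0 0.061 0.02 -0.61 0 0.5; 0 0 0.122 0.07 -1.22 0 0.5; 0 0 0.183 0.17 -1.83 0 0.5; 0 0 0.244 0.30 -2.43 0 0.5; 0 0 0.305 0.47 -3.02 0 0.5; 0 0 0.367 0.67 -3.60 0 0.5; 0 0 0.428 0.90 -4.17 0 0.5; 0 0 0.489 1.18 -4.72 0 0.5"
}}

```text
time: 9.53
eef_pos: [0.5042, 0.0502, 0.0853]
tcp_rot: [0.924, -0.382, -0.001, 0.001]
contact_force: [-3.9, -4.5, 1.4]
opening: 0.155
```

```bash
python3 - <<'E'
from h import *
from plant import ctrl
s=ctrl.get_state(); rep(s); print(s['eef_pos'],s['qpos'])
p,d,K,T=snap('wrist','w7');P=stripes(p,K,T); print(len(P),fitcol(P,np.radians(80)))
s=ctrl.get_state(); rep(s)
E
```

```text
t=9.53 psi=-44.90 th-180=-44.03 r=100.4 z=0.0853 Fax=0.37 Flat(left)=-5.95 Fz=1.38 M=[-0.734  0.354 -0.292] tauC=0.598 +Mz=0.306 open=13.2
[0.50421119 0.05018888 0.08526933] [-0.10030719  0.11638614  2.09736163 -0.00250222  0.9305224   2.25563928]
4445 (array([ 0.57683494, -0.01938676]), np.float64(80.34609653970288), np.float64(0.0014247129837892869))
t=9.58 psi=-45.01 th-180=-44.64 r=100.3 z=0.0855 Fax=0.56 Flat(left)=-1.80 Fz=-0.65 M=[-0.303  0.094 -0.038] tauC=0.181 +Mz=0.143 open=13.0
```

View pics/w7.png

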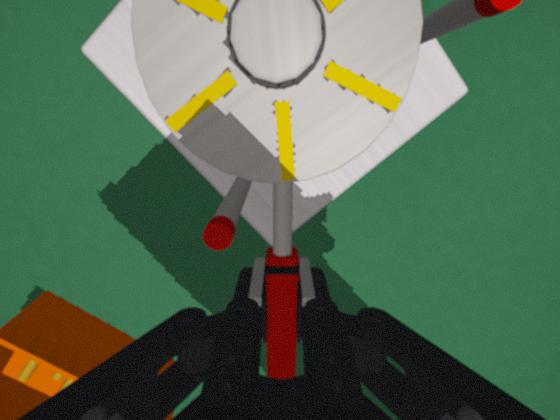

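The collar has turned 79°, to phi = 80.3° (from 159.2). The shank now sits close by the post at (218,232). I'll ease back by the play, withdraw radially, and move to the next hole at 200.3°.

>>> {"fn": "servo_tool", "kwargs": {
  "increments": "0 0 -0.04 0.01 0.4 0 0.5;0 0 -0.085 0.04 0.85 0 0.5;0 0 -0.085 0.04 0.85 0 0.5;0 0 -0.085 -0.76 0.92 0 0.5;0 0 -0.085 -1.76 1.0 0 0.5;0 0 -0.085 -2.76 1.08 0 0.5;0 0 -0.085 -3.56 1.16 0 0.5;0 0 -0.085 -3.56 1.16 0 0.5"
}}

```text
time: 10.25
eef_pos: [0.4692, 0.0692, 0.0846]
tcp_rot: [0.94, -0.34, -0.001, 0.0]
contact_force: [-0.2, 0.6, -0.4]
opening: 0.152
```

```bash
sed -i 's/^C=.*/C=np.array([.5768,-.0194])/' h.py; python3 - <<'E'
from h import *
from plant import ctrl
s=ctrl.get_state(); rep(s); print(s['eef_pos'],s['qpos'])
th=np.radians(200.35)
for r in (.14,): print(inc(s,[C[0]+r*np.cos(th),C[1]+r*np.sin(th),.0855],20.35))
E
```

```text
t=10.25 psi=-39.80 th-180=-39.45 r=139.4 z=0.0846 Fax=-0.57 Flat(left)=0.33 Fz=-0.44 M=[-0.045  0.022  0.045] tauC=-0.046 +Mz=-0.001 open=13.0
[0.46917092 0.06917561 0.08462224] [-6.81100878e-02  4.68313053e-02  2.17402003e+00  2.43988799e-04
  9.23438629e-01  2.19721263e+00]
(array([ 0.   ,  0.003, -1.05 ]), array([ 6.97, 12.06, -0.09]))
```

```bash
python3 - <<'E'
from h import *
arc(.139,-6.7,9)
E
```

```text
0 0 -0.117 0.09 1.62 0 0.5; 0 0 -0.234 0.38 3.22 0 0.5; 0 0 -0.351 0.85 4.78 0 0.5; 0 0 -0.468 1.49 6.27 0 0.5; 0 0 -0.585 2.31 7.67 0 0.5; 0 0 -0.702 3.28 8.97 0 0.5; 0 0 -0.819 4.40 10.15 0 0.5; 0 0 -0.935 5.65 11.19 0 0.5; 0 0 -1.052 7.01 12.07 0 0.5
```

>>> {"fn": "servo_tool", "kwargs": {
  "increments": "0 0 -0.117 0.09 1.62 0 0.5; 0 0 -0.234 0.38 3.22 0 0.5; 0 0 -0.351 0.85 4.78 0 0.5; 0 0 -0.468 1.49 6.27 0 0.5; 0 0 -0.585 2.31 7.67 0 0.5; 0 0 -0.702 3.28 8.97 0 0.5; 0 0 -0.819 4.40 10.15 0 0.5; 0 0 -0.935 5.65 11.19 0 0.5; 0 0 -1.052 7.01 12.07 0 0.5; 0 0 -1.052 7.01 12.07 0 0.5"
}}

```text
time: 11.08
eef_pos: [0.449, -0.0719, 0.086]
tcp_rot: [0.984, 0.177, 0.001, 0.001]
contact_force: [0.2, -0.5, -0.9]
opening: 0.149
```

```bash
python3 - <<'E'
from h import *
from plant import ctrl
s=ctrl.get_state(); rep(s); print(s['eef_pos'])
p,d,K,T=snap('wrist','w8');P=stripes(p,K,T); print(len(P),fitcol(P,np.radians(80)))
s=ctrl.get_state(); rep(s)
th=np.radians(200.35)
for r in (.13,): print(inc(s,[C[0]+r*np.cos(th),C[1]+r*np.sin(th),.0855],20.35))
E
```

```text
t=11.08 psi=20.44 th-180=22.31 r=138.2 z=0.0860 Fax=0.05 Flat(left)=-0.57 Fz=-0.87 M=[ 0.001 -0.003 -0.032] tauC=0.079 +Mz=0.047 open=12.7
[ 0.44897947 -0.07185808  0.08599414]
1055 (array([ 0.57486065, -0.02020794]), np.float64(77.64522449480008), np.float64(0.001405049257243994))
t=11.13 psi=20.19 th-180=21.74 r=138.3 z=0.0857 Fax=-0.84 Flat(left)=0.33 Fz=-2.15 M=[ 0.006 -0.031  0.013] tauC=-0.049 +Mz=-0.036 open=13.1
(array([ 0.001, -0.001, -0.003]), array([ 0.82, -0.34,  0.02]))
```

View pics/w8.png

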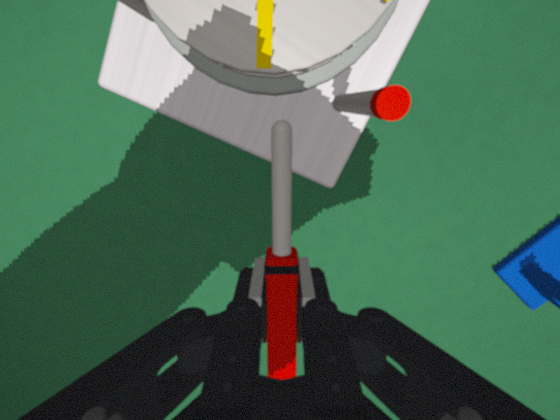

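```bash
python3 - <<'E'
from h import *
p,d,K,T=load('pics/w8.npz');P=stripes(p,K,T)
print(fitcol(P,np.radians(80),fixc=C))
# direct: main stripe line
k=np.abs((np.degrees(np.arctan2(*(P-C).T[::-1]))%360)-200)<15
q=P[k]; c=q.mean(0); u=np.linalg.svd(q-c)[2][0]; print(c,np.degrees(np.arctan2(u[1],u[0])), np.degrees(np.arctan2(*(c-C)[::-1])))
E
```

```text
(array([ 0.577     , -0.01943419]), np.float64(77.90889205310457), np.float64(0.0014141163984321807))
[ 0.54408922 -0.02999615] -162.31703226030473 -162.05107136621868
```

Image: the stripe ends at (264,66), so the hole is at about 197.9°, 2° lower than planned. The bar is still outside the collar, so I'll realign to 197.9°.

```bash
python3 - <<'E'
from h import *
from plant import ctrl
s=ctrl.get_state()
th=np.radians(197.9)
for r in (.132,): print(inc(s,[C[0]+r*np.cos(th),C[1]+r*np.sin(th),.0855],17.9))
E
```

```text
(array([ 0.001, -0.001,  0.04 ]), array([ 0.64, -0.9 ,  0.02]))
```

>>> {"fn": "servo_tool", "kwargs": {
  "increments": "0 0 0.04 0.3 -0.9 0 0.5;0 0 0.04 0.64 -0.9 0 0.5;0 0 0.04 0.64 -0.9 0 0.5;0 0 0.04 0.64 -0.9 0 0.5"
}}

```text
time: 11.47
eef_pos: [0.4508, -0.0585, 0.0853]
tcp_rot: [0.987, 0.158, -0.0, 0.0]
contact_force: [-0.5, 0.3, -1.1]
opening: 0.156
```

```bash
python3 - <<'E'
from h import *
from plant import ctrl
s=ctrl.get_state(); rep(s)
p,d,K,T=snap('wrist','w9');P=stripes(p,K,T); print(len(P),fitcol(P,np.radians(78)),fitcol(P,np.radians(80),fixc=C)[1])
s=ctrl.get_state(); rep(s)
th=np.radians(197.9)
for r in (.118,.100): print(inc(s,[C[0]+r*np.cos(th),C[1]+r*np.sin(th),.0855],17.9))
E
```

```text
t=11.47 psi=18.16 th-180=17.24 r=132.0 z=0.0853 Fax=-0.36 Flat(left)=0.40 Fz=-1.14 M=[-0.038 -0.024 -0.002] tauC=-0.052 +Mz=-0.054 open=13.3
2055 (array([ 0.57641305, -0.01962966]), np.float64(77.97012083441977), np.float64(0.0013700774805335218)) 78.08416762482783
t=11.52 psi=18.14 th-180=17.30 r=132.0 z=0.0853 Fax=-0.53 Flat(left)=-0.02 Fz=-1.37 M=[ 0.035 -0.006  0.029] tauC=0.003 +Mz=0.033 open=13.0
(array([0.   , 0.   , 0.004]), array([ 1.4 ,  0.14, -0.02]))
(array([0.   , 0.   , 0.004]), array([ 3.2 ,  0.15, -0.02]))
```

>>> {"fn": "servo_tool", "kwargs": {
  "increments": "0 0 0 0.2 0.13 0 0.5;0 0 0 0.5 0.13 0 0.5;0 0 0 0.9 0.13 0 0.5;0 0 0 1.3 0.13 0 0.5;0 0 0 1.3 0.13 0 0.5"
}}

```text
time: 11.93
eef_pos: [0.4645, -0.0563, 0.0856]
tcp_rot: [0.988, 0.157, 0.0, 0.0]
contact_force: [0.7, -0.0, -0.9]
opening: 0.152
```

```bash
python3 - <<'E'
from h import *
from plant import ctrl
s=ctrl.get_state(); rep(s)
E
```

```text
t=11.93 psi=18.11 th-180=18.16 r=118.2 z=0.0856 Fax=0.66 Flat(left)=-0.25 Fz=-0.87 M=[0.017 0.036 0.034] tauC=0.029 +Mz=0.063 open=13.0
```

>>> {"fn": "servo_tool", "kwargs": {
  "increments": "0 0 0 0.4 0 0 0.5;0 0 0 0.8 0 0 0.5;0 0 0 1.3 0 0 0.5;0 0 0 1.8 0 0 0.5;0 0 0 1.8 0 0 0.5;0 0 0 1.8 0 0 0.5"
}}

```text
time: 12.43
eef_pos: [0.4809, -0.0506, 0.0853]
tcp_rot: [0.988, 0.157, -0.0, 0.0]
contact_force: [-0.1, 0.5, -1.2]
opening: 0.147
```

```bash
python3 - <<'E'
from h import *
from plant import ctrl
s=ctrl.get_state(); rep(s)
arc(.1005,2.8,5)
arc(.1005,1.5,8)
E
```

```text
t=12.43 psi=18.12 th-180=18.01 r=100.8 z=0.0853 Fax=0.07 Flat(left)=0.53 Fz=-1.16 M=[-0.023 -0.017 -0.051] tauC=-0.054 +Mz=-0.105 open=12.5
0 0 0.049 0.01 -0.49 0 0.5; 0 0 0.098 0.05 -0.98 0 0.5; 0 0 0.147 0.11 -1.47 0 0.5; 0 0 0.195 0.19 -1.95 0 0.5; 0 0 0.244 0.30 -2.43 0 0.5
0 0 0.026 0.00 -0.26 0 0.5; 0 0 0.052 0.01 -0.53 0 0.5; 0 0 0.079 0.03 -0.79 0 0.5; 0 0 0.105 0.06 -1.05 0 0.5; 0 0 0.131 0.09 -1.31 0 0.5; 0 0 0.157 0.12 -1.57 0 0.5; 0 0 0.183 0.17 -1.83 0 0.5; 0 0 0.209 0.22 -2.09 0 0.5
```

>>> {"fn": "servo_tool", "kwargs": {
  "increments": "0 0 0.049 0.01 -0.49 0 0.5; 0 0 0.098 0.05 -0.98 0 0.5; 0 0 0.147 0.11 -1.47 0 0.5; 0 0 0.195 0.19 -1.95 0 0.5; 0 0 0.244 0.30 -2.43 0 0.5;0 0 0.293 0.43 -2.90 0 0.5;0 0 0.342 0.58 -3.37 0 0.5;0 0 0.391 0.76 -3.83 0 0.5"
}}

```text
time: 13.1
eef_pos: [0.4761, -0.013, 0.0855]
tcp_rot: [0.999, -0.039, 0.0, 0.001]
contact_force: [-0.2, -5.4, -3.0]
opening: 0.15
```

```bash
python3 - <<'E'
from h import *
from plant import ctrl
s=ctrl.get_state(); rep(s)
E
```

```text
t=13.10 psi=-4.50 th-180=-3.63 r=100.9 z=0.0855 Fax=0.18 Flat(left)=-5.42 Fz=-2.96 M=[-0.729 -0.004 -0.308] tauC=0.547 +Mz=0.239 open=12.8
```

>>> {"fn": "servo_tool", "kwargs": {
  "increments": "0 0 0.026 0 -0.26 0 0.5; 0 0 0.052 0.01 -0.53 0 0.5; 0 0 0.079 0.03 -0.79 0 0.5"
}}

```text
time: 13.35
eef_pos: [0.477, -0.0052, 0.0855]
tcp_rot: [0.997, -0.078, 0.0, 0.001]
contact_force: [-0.1, -5.4, -2.1]
opening: 0.152
```

```bash
python3 - <<'E'
from h import *
from plant import ctrl
s=ctrl.get_state(); rep(s)
E
```

```text
t=13.35 psi=-8.95 th-180=-8.12 r=100.8 z=0.0855 Fax=0.73 Flat(left)=-5.32 Fz=-2.08 M=[-0.759  0.043 -0.331] tauC=0.537 +Mz=0.206 open=13.0
```

>>> {"fn": "servo_tool", "kwargs": {
  "increments": "0 0 0.026 0 -0.26 0 0.5; 0 0 0.052 0.01 -0.53 0 0.5; 0 0 0.079 0.03 -0.79 0 0.5"
}}

```text
time: 13.6
eef_pos: [0.4782, 0.0021, 0.0854]
tcp_rot: [0.993, -0.117, 0.0, 0.002]
contact_force: [-1.4, -7.0, -1.2]
opening: 0.151
```

```bash
python3 - <<'E'
from h import *
from plant import ctrl
s=ctrl.get_state(); rep(s)
E
```

```text
t=13.60 psi=-13.49 th-180=-12.29 r=100.9 z=0.0854 Fax=0.31 Flat(left)=-7.13 Fz=-1.21 M=[-1.197  0.202 -0.473] tauC=0.719 +Mz=0.247 open=12.9
```

>>> {"fn": "servo_tool", "kwargs": {
  "increments": "0 0 0.026 0 -0.26 0 0.5; 0 0 0.052 0.01 -0.53 0 0.5"
}}

```text
time: 13.77
eef_pos: [0.4794, 0.0067, 0.0853]
tcp_rot: [0.99, -0.143, -0.0, 0.002]
contact_force: [-2.0, -10.5, -0.5]
opening: 0.152
```

```bash
python3 - <<'E'
from h import *
from plant import ctrl
s=ctrl.get_state(); rep(s)
p,d,K,T=snap('wrist','w10');P=stripes(p,K,T); print(len(P),fitcol(P,np.radians(50)))
s=ctrl.get_state(); rep(s)
E
```

```text
t=13.77 psi=-16.49 th-180=-14.99 r=100.9 z=0.0853 Fax=1.07 Flat(left)=-10.62 Fz=-0.54 M=[-1.562  0.303 -0.598] tauC=1.074 +Mz=0.476 open=12.9
4466 (array([ 0.57682528, -0.01931965]), np.float64(50.39437473160421), np.float64(0.0014184842829684913))
t=13.82 psi=-16.54 th-180=-15.16 r=100.9 z=0.0854 Fax=0.88 Flat(left)=-9.99 Fz=-0.41 M=[-1.453  0.286 -0.504] tauC=1.009 +Mz=0.505 open=12.8
```

>>> {"fn": "servo_tool", "kwargs": {
  "increments": "0 0 0.026 0 -0.26 0 0.5; 0 0 0.052 0.01 -0.53 0 0.5"
}}

```text
time: 13.98
eef_pos: [0.4807, 0.0112, 0.0853]
tcp_rot: [0.986, -0.169, -0.0, 0.003]
contact_force: [-3.2, -12.3, -1.0]
opening: 0.149
```

```bash
python3 - <<'E'
from h import *
from plant import ctrl
s=ctrl.get_state(); rep(s)
E
```

```text
t=13.98 psi=-19.49 th-180=-17.65 r=100.9 z=0.0853 Fax=1.07 Flat(left)=-12.65 Fz=-1.03 M=[-1.855  0.44  -0.782] tauC=1.279 +Mz=0.498 open=12.7
```

Torque has risen from 0.2 to about 0.5 N m, so the washer is engaged, with the collar turned about 111°. I'll take small steps from here.

>>> {"fn": "servo_tool", "kwargs": {
  "increments": "0 0 0.013 0 -0.13 0 0.5; 0 0 0.026 0 -0.26 0 0.5"
}}

```text
time: 14.15
eef_pos: [0.4814, 0.0134, 0.0852]
tcp_rot: [0.983, -0.182, -0.001, 0.003]
contact_force: [-4.3, -13.8, -0.5]
opening: 0.149
```

```bash
python3 - <<'E'
from h import *
from plant import ctrl
s=ctrl.get_state(); rep(s)
p,d,K,T=snap('wrist','w11');P=stripes(p,K,T); print(len(P),fitcol(P,np.radians(50)))
s=ctrl.get_state(); rep(s)
E
```

```text
t=14.15 psi=-20.94 th-180=-18.97 r=100.9 z=0.0852 Fax=0.92 Flat(left)=-14.47 Fz=-0.54 M=[-2.064  0.512 -0.826] tauC=1.462 +Mz=0.636 open=12.8
4570 (array([ 0.57686475, -0.01927499]), np.float64(47.84692622622805), np.float64(0.0014189783537246297))
t=14.20 psi=-20.98 th-180=-19.02 r=100.9 z=0.0853 Fax=1.69 Flat(left)=-13.85 Fz=0.32 M=[-1.932  0.526 -0.777] tauC=1.402 +Mz=0.625 open=13.1
```

>>> {"fn": "servo_tool", "kwargs": {
  "increments": "0 0 0.013 0 -0.13 0 0.5; 0 0 0.026 0 -0.26 0 0.5"
}}

```text
time: 14.37
eef_pos: [0.4821, 0.0155, 0.0852]
tcp_rot: [0.981, -0.195, -0.001, 0.003]
contact_force: [-3.7, -14.1, -1.0]
opening: 0.149
```

```bash
python3 - <<'E'
from h import *
from plant import ctrl
s=ctrl.get_state(); rep(s)
p,d,K,T=snap('wrist','w12');P=stripes(p,K,T); print(len(P),fitcol(P,np.radians(50)))
s=ctrl.get_state(); rep(s)
E
```

```text
t=14.37 psi=-22.45 th-180=-20.24 r=100.9 z=0.0852 Fax=2.00 Flat(left)=-14.40 Fz=-1.00 M=[-2.109  0.55  -0.87 ] tauC=1.460 +Mz=0.590 open=12.7
4629 (array([ 0.57689221, -0.01929092]), np.float64(47.07356192879613), np.float64(0.0014202660178661444))
t=14.42 psi=-22.48 th-180=-20.33 r=100.9 z=0.0852 Fax=2.20 Flat(left)=-14.32 Fz=0.89 M=[-2.12   0.575 -0.827] tauC=1.453 +Mz=0.626 open=12.9
```

>>> {"fn": "servo_tool", "kwargs": {
  "increments": "0 0 0.013 0 -0.13 0 0.5; 0 0 0.026 0 -0.26 0 0.5; 0 0 0.026 0 -0.26 0 0.5; 0 0 0.026 0 -0.26 0 0.5; 0 0 0.026 0 -0.26 0 0.5"
}}

```text
time: 14.83
eef_pos: [0.483, 0.0177, 0.0851]
tcp_rot: [0.978, -0.207, -0.001, 0.004]
contact_force: [-4.4, -13.6, 0.1]
opening: 0.147
```

```bash
python3 - <<'E'
from h import *
from plant import ctrl
s=ctrl.get_state(); rep(s)
p,d,K,T=snap('wrist','w13');P=stripes(p,K,T); print(len(P),fitcol(P,np.radians(50)))
s=ctrl.get_state(); rep(s)
p,d,K,T=snap('wrist','w14');s=ctrl.get_state(); rep(s)
E
```

```text
t=14.83 psi=-23.92 th-180=-21.59 r=100.9 z=0.0851 Fax=1.46 Flat(left)=-14.26 Fz=0.13 M=[-2.2    0.6   -0.876] tauC=1.444 +Mz=0.568 open=12.6
4683 (array([ 0.57689503, -0.01925507]), np.float64(46.15030095054304), np.float64(0.0014218008165341382))
t=14.88 psi=-23.91 th-180=-21.60 r=100.9 z=0.0851 Fax=1.82 Flat(left)=-14.57 Fz=-0.03 M=[-2.156  0.582 -0.853] tauC=1.476 +Mz=0.623 open=12.5
t=14.93 psi=-23.92 th-180=-21.60 r=100.9 z=0.0851 Fax=1.30 Flat(left)=-15.20 Fz=-0.48 M=[-2.192  0.595 -0.848] tauC=1.538 +Mz=0.690 open=13.1
```

View pics/w14.png

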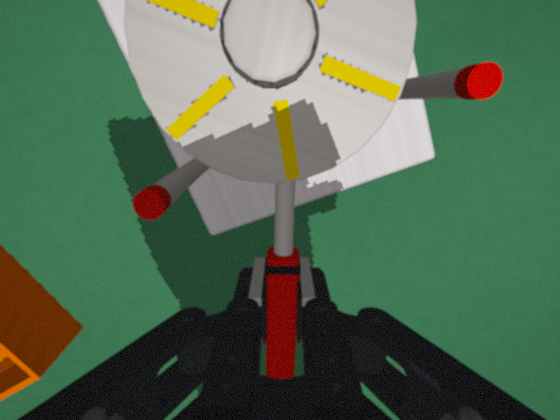

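The collar is tight: about 0.63 N m standing, 113° turned, phi = 46.2°. The shank is at (286,180) and clear of both posts. I'll hold nothing further and ease off by arc.

>>> {"fn": "servo_tool", "kwargs": {
  "increments": "0 0 -0.026 0 0.26 0 0.5;0 0 -0.052 0.01 0.53 0 0.5; 0 0 -0.079 0.03 0.79 0 0.5;0 0 -0.105 0.06 1.05 0 0.5;0 0 -0.105 0.06 1.05 0 0.5"
}}

```text
time: 15.35
eef_pos: [0.4802, 0.0095, 0.0854]
tcp_rot: [0.988, -0.155, 0.0, 0.001]
contact_force: [-0.9, -5.5, -1.6]
opening: 0.154
```

```bash
cat >> h.py <<'E'
def baraxis(p,d,K,T,s):
    """handle red pixels -> bar yaw & lateral offset relative to tool; z plane handle top"""
    M=masks(p)['red'].astype(np.uint8); c,l,st,ce=cv2.connectedComponentsWithStats(M)
    P=[];
    v,u=np.nonzero(M); k=(v>245)&(abs(u-282)<30); zt=s['eef_pos'][2]+.0054+.007
    q=rayz(np.c_[u[k],v[k]],K,T,zt)[:,:2]; r=cv2.minAreaRect((q*1000).astype(np.float32)); return r
E
python3 - <<'E'
from h import *
from plant import ctrl
s=ctrl.get_state(); rep(s)
p,d,K,T=snap('wrist','w15');P=stripes(p,K,T); print(len(P),fitcol(P,np.radians(50)))
s=ctrl.get_state(); rep(s)
E
```

```text
t=15.35 psi=-17.80 th-180=-16.66 r=100.8 z=0.0854 Fax=0.86 Flat(left)=-5.54 Fz=-1.60 M=[-0.921  0.095 -0.407] tauC=0.560 +Mz=0.153 open=13.1
4412 (array([ 0.57679574, -0.01939906]), np.float64(47.32337713712016), np.float64(0.0014234618875334133))
t=15.40 psi=-17.84 th-180=-16.70 r=100.8 z=0.0854 Fax=0.75 Flat(left)=-5.64 Fz=-1.65 M=[-1.005  0.058 -0.389] tauC=0.571 +Mz=0.182 open=12.7
```

View pics/w15.png

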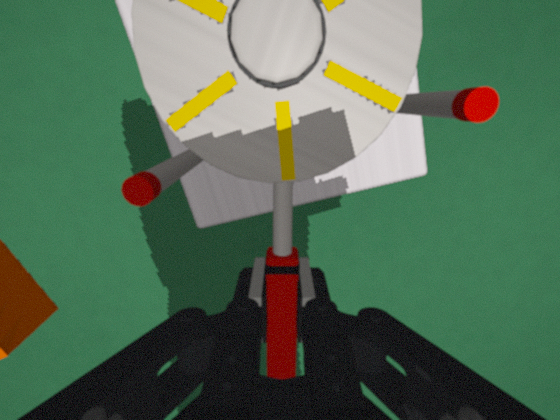

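>>> {"fn": "servo_tool", "kwargs": {
  "increments": "0 0 -0.026 0 0.26 0 0.5;0 0 -0.052 0.01 0.5 0 0.5; 0 0 -0.075 0.02 0.65 0 0.5;0 0 -0.075 0.02 0.65 0 0.5"
}}

```text
time: 15.73
eef_pos: [0.4788, 0.0039, 0.0855]
tcp_rot: [0.993, -0.118, 0.001, 0.001]
contact_force: [0.5, -5.0, -2.1]
opening: 0.151
```

```bash
python3 - <<'E'
from h import *
from plant import ctrl
s=ctrl.get_state(); rep(s)
p,d,K,T=snap('wrist','w16');P=stripes(p,K,T); print(len(P),fitcol(P,np.radians(50)))
s=ctrl.get_state(); rep(s)
E
```

```text
t=15.73 psi=-13.51 th-180=-13.39 r=100.8 z=0.0855 Fax=1.64 Flat(left)=-4.75 Fz=-2.14 M=[-0.626 -0.07  -0.22 ] tauC=0.479 +Mz=0.259 open=12.9
4354 (array([ 0.5767662 , -0.01941139]), np.float64(48.722863766515694), np.float64(0.001419960485648655))
t=15.78 psi=-13.55 th-180=-13.49 r=100.8 z=0.0855 Fax=2.08 Flat(left)=-4.34 Fz=-1.51 M=[-0.838 -0.083 -0.295] tauC=0.438 +Mz=0.143 open=13.0
```

>>> {"fn": "servo_tool", "kwargs": {
  "increments": "0 0 -0.026 0 0.26 0 0.5;0 0 -0.052 0.01 0.5 0 0.5;0 0 -0.052 0.01 0.5 0 0.5;0 0 -0.052 0.01 0.5 0 0.5"
}}

```text
time: 16.12
eef_pos: [0.4776, 0.0, 0.0855]
tcp_rot: [0.996, -0.092, 0.0, 0.0]
contact_force: [0.1, -4.1, -2.0]
opening: 0.154
```

```bash
python3 - <<'E'
from h import *
from plant import ctrl
s=ctrl.get_state(); rep(s)
p,d,K,T=snap('wrist','w17');P=stripes(p,K,T); print(len(P),fitcol(P,np.radians(50)))
s=ctrl.get_state(); rep(s)
E
```

```text
t=16.12 psi=-10.58 th-180=-11.07 r=101.0 z=0.0855 Fax=0.83 Flat(left)=-3.99 Fz=-2.00 M=[-0.507 -0.035 -0.175] tauC=0.403 +Mz=0.227 open=13.2
4267 (array([ 0.57675037, -0.01949865]), np.float64(49.81559589766432), np.float64(0.0014122334116603052))
t=16.17 psi=-10.56 th-180=-11.08 r=101.0 z=0.0855 Fax=1.28 Flat(left)=-4.15 Fz=-0.13 M=[-0.565 -0.062 -0.221] tauC=0.418 +Mz=0.197 open=12.9
```

>>> {"fn": "servo_tool", "kwargs": {
  "increments": "0 0 -0.026 0 0.26 0 0.5;0 0 -0.052 0.01 0.5 0 0.5;0 0 -0.052 0.01 0.5 0 0.5;0 0 -0.052 0.01 0.5 0 0.5"
}}

```text
time: 16.5
eef_pos: [0.4764, -0.0043, 0.0852]
tcp_rot: [0.998, -0.066, -0.0, -0.0]
contact_force: [0.5, -0.9, -0.7]
opening: 0.15
```

```bash
python3 - <<'E'
from h import *
from plant import ctrl
s=ctrl.get_state(); rep(s)
p,d,K,T=snap('wrist','w18');P=stripes(p,K,T); print(len(P),fitcol(P,np.radians(50)))
s=ctrl.get_state(); rep(s)
E
```

```text
t=16.50 psi=-7.57 th-180=-8.57 r=101.5 z=0.0852 Fax=0.61 Flat(left)=-0.83 Fz=-0.69 M=[-0.14  -0.012 -0.037] tauC=0.083 +Mz=0.046 open=12.8
4224 (array([ 0.57675123, -0.01949044]), np.float64(50.74542343234664), np.float64(0.0014228688887566636))
t=16.55 psi=-7.56 th-180=-8.56 r=101.5 z=0.0852 Fax=-0.80 Flat(left)=-1.13 Fz=-1.21 M=[-0.126  0.009 -0.059] tauC=0.116 +Mz=0.057 open=12.8
```

View pics/w18.png

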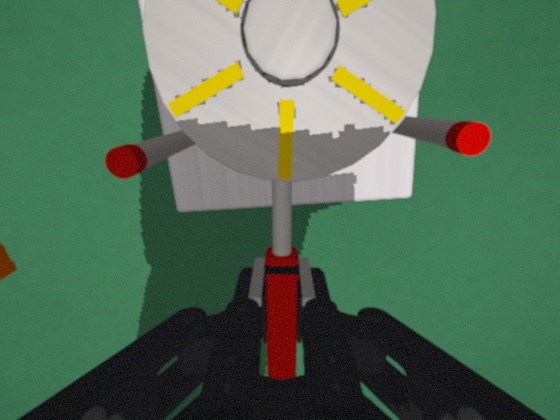

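Nearly unloaded (about 1 N); the collar sprung back only 4.6° and stays. Withdrawing along the hole.

>>> {"fn": "servo_tool", "kwargs": {
  "increments": "0 0 0.01 -0.4 -0.01 0 0.5;0 0 0.02 -0.9 -0.03 0 0.5;0 0 0.02 -1.6 -0.05 0 0.5;0 0 0.02 -2.4 -0.07 0 0.5;0 0 0.02 -3.2 -0.09 0 0.5;0 0 0.02 -3.8 -0.11 0 0.5;0 0 0.02 -3.8 -0.11 0 0.5"
}}

```text
time: 17.13
eef_pos: [0.4374, 0.0018, 0.0849]
tcp_rot: [0.997, -0.075, -0.001, -0.0]
contact_force: [-0.0, 0.4, -1.4]
opening: 0.155
```

```bash
python3 - <<'E'
from h import *
from plant import ctrl
s=ctrl.get_state(); rep(s)
E
```

```text
t=17.13 psi=-8.66 th-180=-8.65 r=141.0 z=0.0849 Fax=-0.07 Flat(left)=0.41 Fz=-1.41 M=[-0.019  0.006 -0.017] tauC=-0.058 +Mz=-0.074 open=13.3
```

>>> {"fn": "servo_tool", "kwargs": {
  "increments": "0 0 0 0 0 -2 0.5;0 0 0 0 0 -5 0.5;0 0 0 0 0 -8 0.5;0 0 0 0 0 -8 0.5;0 0 0 0 0 -8 0.5"
}}

```text
time: 17.55
eef_pos: [0.4407, 0.001, 0.1676]
tcp_rot: [0.997, -0.076, 0.003, 0.0]
contact_force: [-0.5, -0.1, -2.1]
opening: 0.152
```

```bash
python3 - <<'E'
from h import *
from plant import ctrl
s=ctrl.get_state(); rep(s); s0=s
p,d,K,T=snap('wrist','w19');P=stripes(p,K,T); print(len(P),fitcol(P,np.radians(50)),fitcol(P,np.radians(50),fixc=C)[1])
X=cloud(d,K,T)
for v in range(130,250,20): print(v,np.round(X[v,278:288,2],4).max()-s['eef_pos'][2])
print(inc(s,[0.50,-.20,.165],-15))
E
```

```text
t=17.55 psi=-8.67 th-180=-8.52 r=137.6 z=0.1676 Fax=-0.53 Flat(left)=-0.17 Fz=-2.15 M=[ 0.005  0.029 -0.04 ] tauC=0.023 +Mz=-0.017 open=12.9
1383 (array([ 0.57708638, -0.01957916]), np.float64(50.775914458610934), np.float64(0.0013563688247722981)) 50.92677101775956
130 0.011799669807602525
150 0.011699669807602509
170 0.01259966980760252
190 0.011199669807602508
210 0.011399669807602514
230 0.010899669807602513
(array([ 0.   , -0.006,  0.111]), array([ 8.89, 18.98,  0.32]))
```

View pics/w19.png

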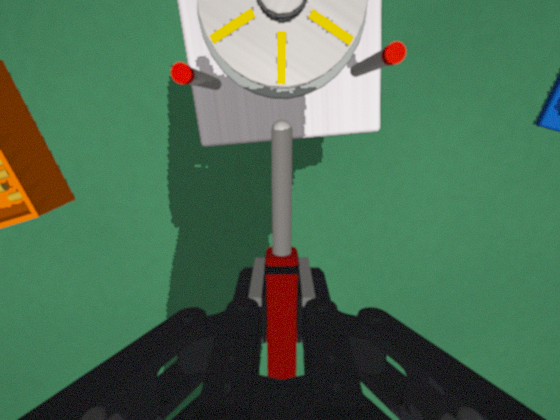

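The bar is unchanged in the grip (nose at (282,124)), and the collar holds at 50.8°. Moving back over the rest.

```bash
python3 - <<'E'
from h import *
from plant import ctrl
s=ctrl.get_state(); print(inc(s,[0.5254,-.2867,.165],-22.2))
E
```

```text
(array([-0.   , -0.001,  0.236]), array([12.85, 27.17,  0.09]))
```

>>> {"fn": "servo_tool", "kwargs": {
  "increments": "0 0 0.03 1.3 2.7 0 0.5;0 0 0.06 2.8 6 0 0.5;0 0 0.09 4.5 9.5 0 0.5;0 0 0.12 6.2 13 0 0.5;0 0 0.16 7.9 16.5 0 0.5;0 0 0.2 9.5 20 0 0.5;0 0 0.22 11 23 0 0.5;0 0 0.236 12.2 25.5 0 0.5;0 0 0.236 12.8 27 0 0.5;0 0 0.236 12.85 27.2 0 0.5"
}}

```text
time: 18.43
eef_pos: [0.5246, -0.2894, 0.1628]
tcp_rot: [0.981, -0.194, -0.001, -0.0]
contact_force: [-0.5, -0.4, -1.6]
opening: 0.153
```

```bash
python3 - <<'E'
from h import *
from plant import ctrl
s=ctrl.get_state(); rep(s);print(s['eef_pos'])
p,d,K,T=snap('wrist','w20')
s=ctrl.get_state(); print(s['eef_pos'],psi(s),inc(s,[0.5254,-.2867,.11],-22.2))
X=cloud(d,K,T); M=masks(p)
m=M['blue']&(X[...,2]<.02)&(X[...,2]>-.01); q=X[m][:,:2]; print(m.sum(),cv2.minAreaRect(q.astype(np.float32)))
E
```

```text
t=18.43 psi=-22.36 th-180=79.06 r=275.0 z=0.1628 Fax=-0.35 Flat(left)=-0.56 Fz=-1.57 M=[ 0.002 -0.013 -0.012] tauC=-0.126 +Mz=-0.138 open=13.0
[ 0.52461384 -0.28944856  0.16275785]
[ 0.52426521 -0.287978    0.16273998] -22.3172311236484 (array([-0.001,  0.004, -0.002]), array([ 0.08, -0.16,  5.27]))
2170 ((0.5191248655319214, -0.2823605537414551), (0.04892182722687721, 0.12049061059951782), 66.95198822021484)
```

View pics/w20.png

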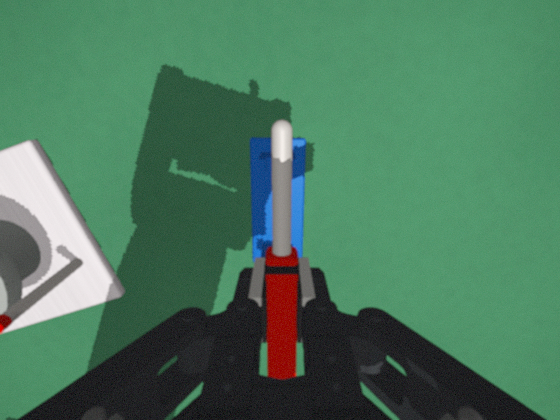

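```bash
python3 - <<'E'
from h import *
from plant import ctrl
s=ctrl.get_state(); print(inc(s,[0.5250,-.2862,.075],-22.5))
E
```

```text
(array([-0.001,  0.004,  0.003]), array([ 0.03, -0.18,  8.77]))
```

>>> {"fn": "servo_tool", "kwargs": {
  "increments": "0 0 0 0.03 -0.15 2.5 0.5;0 0 0 0.03 -0.15 5 0.5;0 0 0 0.03 -0.15 7 0.5;0 0 0 0.03 -0.15 8.5 0.5;0 0 0 0.03 -0.15 8.7 0.5;0 0 0 0.03 -0.15 8.7 0.5;0 0 0 0.03 -0.15 8.7 0.5;0 0 0 0.03 -0.15 8.7 0.5"
}}

```text
time: 19.15
eef_pos: [0.5268, -0.2858, 0.0798]
tcp_rot: [0.981, -0.192, 0.001, 0.001]
contact_force: [0.3, -0.2, -0.9]
opening: 0.15
```

```bash
python3 - <<'E'
from h import *
from plant import ctrl
s=ctrl.get_state(); rep(s);print(s['eef_pos'],inc(s,[0.5252,-.2864,.0366],-22.5))
E
```

```text
t=19.15 psi=-22.16 th-180=79.37 r=271.0 z=0.0798 Fax=0.36 Flat(left)=-0.03 Fz=-0.88 M=[-0.002 -0.038 -0.012] tauC=0.094 +Mz=0.082 open=12.8
[ 0.52681435 -0.28576342  0.07975558] (array([ 0.001, -0.002,  0.006]), array([-0.14,  0.12,  4.32]))
```

>>> {"fn": "servo_tool", "kwargs": {
  "increments": "0 0 0.005 -0.05 0.05 1 0.5;0 0 0.005 -0.05 0.05 1.8 0.5;0 0 0.005 -0.05 0.05 2.3 0.5;0 0 0.005 -0.05 0.05 2.3 0.5;0 0 0.005 -0.05 0.05 2.3 0.5;0 0 0.005 -0.05 0.05 2.3 0.5"
}}

```text
time: 19.65
eef_pos: [0.5254, -0.286, 0.0553]
tcp_rot: [0.981, -0.195, -0.0, 0.0]
contact_force: [-0.1, 0.6, -1.3]
opening: 0.153
```

```bash
python3 - <<'E'
from h import *
from plant import ctrl
s=ctrl.get_state(); rep(s);print(s['eef_pos'],inc(s,[0.5252,-.2864,.0366],-22.5))
snap('side','s1')
E
python3 -c "
import cv2
a=cv2.imread('pics/s1.png')[260:360,230:350]
cv2.imwrite('pics/s1z.png',cv2.resize(a,(720,600),interpolation=cv2.INTER_CUBIC))"
```

```text
t=19.65 psi=-22.48 th-180=79.09 r=271.5 z=0.0553 Fax=-0.30 Flat(left)=0.57 Fz=-1.31 M=[ 0.008 -0.001 -0.062] tauC=-0.050 +Mz=-0.111 open=13.1
[ 0.52543036 -0.28601317  0.05530307] (array([0., 0., 0.]), array([-0.01,  0.04,  1.87]))
```

View pics/s1z.png

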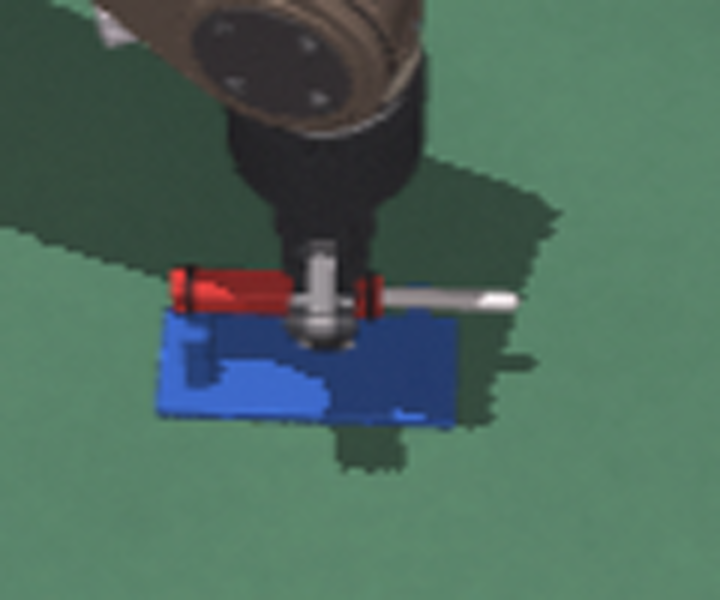

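The bar is level above its rest, with the handle over the left saddle at (200,340). Lowering it the last 18 mm.

>>> {"fn": "servo_tool", "kwargs": {
  "increments": "0 0 0 0 0.03 0.5 0.5;0 0 0 0 0.03 1 0.5;0 0 0 0 0.03 1.4 0.5;0 0 0 0 0.03 1.7 0.5;0 0 0 0 0.03 1.8 0.5;0 0 0 0 0.03 1.8 0.5;0 0 0 0 0.03 1.8 0.5"
}}

```text
time: 20.28
eef_pos: [0.5253, -0.2862, 0.0373]
tcp_rot: [0.981, -0.195, 0.0, 0.0]
contact_force: [-0.4, 0.4, -0.9]
opening: 0.153
```

```bash
python3 - <<'E'
from h import *
from plant import ctrl
s=ctrl.get_state(); rep(s);print(s['eef_pos'],inc(s,[0.5252,-.2864,.0366],-22.5))
E
```

```text
t=20.28 psi=-22.47 th-180=79.09 r=271.7 z=0.0373 Fax=-0.54 Flat(left)=0.25 Fz=-0.95 M=[ 0.085  0.015 -0.003] tauC=-0.129 +Mz=-0.132 open=13.0
[ 0.52534911 -0.28621469  0.03726929] (array([ 0., -0.,  0.]), array([-0.01,  0.02,  0.07]))
```

>>> {"fn": "servo_tool", "kwargs": {
  "increments": "0 0 0 0 0 0.07 0.5;0 0 0 0 0 0.07 0.5;0 0 0 0 0 0.07 0.5;0 0 0 0 0 0.07 2;0 0 0 0 0 0.07 2.5;0 0 0 0 0 0.07 4;0 0 0 0 0 0.07 6;0 0 0 0 0 0.07 8;0 0 0 0 0 0.07 8;0 0 0 0 0 0.07 8"
}}

```text
time: 21.12
eef_pos: [0.5253, -0.2862, 0.0367]
tcp_rot: [0.981, -0.195, 0.0, 0.0]
contact_force: [-0.5, -0.8, 0.9]
opening: 0.939
```

```bash
python3 - <<'E'
from h import *
from plant import ctrl
s=ctrl.get_state(); rep(s);print(s['eef_pos'])
E
```

```text
t=21.12 psi=-22.47 th-180=79.08 r=271.7 z=0.0367 Fax=-0.11 Flat(left)=-0.93 Fz=0.86 M=[ 0.013 -0.041  0.103] tauC=-0.079 +Mz=0.024 open=80.2
[ 0.5253138  -0.2862216   0.03669363]
```

>>> {"fn": "servo_tool", "kwargs": {
  "increments": "0 0 0 0 0 -1 8.5;0 0 0 0 0 -3 8.5;0 0 0 0 0 -6 8.5;0 0 0 0 0 -9 8.5;0 0 0 0 0 -12 8.5;0 0 0 0 0 -15 8.5;0 0 0 0 0 -15 8.5;0 0 0 0 0 -15 8.5"
}}

```text
time: 21.78
eef_pos: [0.5266, -0.2872, 0.1904]
tcp_rot: [0.981, -0.195, 0.003, 0.001]
contact_force: [-0.3, 0.0, -0.6]
opening: 0.993
```

```bash
python3 - <<'E'
from h import *
from plant import ctrl
s=ctrl.get_state(); rep(s);print(s['eef_pos'])
p,d,K,T=snap('wrist','w21'); X=cloud(d,K,T); M=masks(p)
m=M['red']&(X[...,2]>.03)&(X[...,2]<.06); q=X[m][:,:2]; r=cv2.minAreaRect(q.astype(np.float32)); print(m.sum(),r,np.median(X[m][:,2]))
m=M['blue']&(X[...,2]<.02); q=X[m][:,:2]; b=cv2.minAreaRect(q.astype(np.float32)); print(b)
def yaw(r): return (r[2]-90) 
y=np.radians(yaw(r)); o=np.array(r[0])+.0195*np.array([np.cos(y),np.sin(y)]); yr=np.radians(yaw(b)); e=o-np.array(b[0])
print('bar in rest',e@[np.cos(yr),np.sin(yr)],e@[-np.sin(yr),np.cos(yr)],yaw(r)-yaw(b))
for n in ('side','scene'):
    p,d,K,T=snap(n,n+'9'); P=stripes(p,K,T); print(n,len(P),fitcol(P,np.radians(50)))
E
```

```text
t=21.78 psi=-22.47 th-180=79.38 r=272.4 z=0.1904 Fax=-0.32 Flat(left)=-0.12 Fz=-0.61 M=[-0.026  0.036  0.008] tauC=-0.092 +Mz=-0.084 open=84.8
[ 0.52657104 -0.2871607   0.19041835]
991 ((0.5073018670082092, -0.27797171473503113), (0.012424532324075699, 0.08291783183813095), 67.78764343261719) 0.04987818025546342
((0.5182294845581055, -0.28196966648101807), (0.04899602755904198, 0.12177903950214386), 66.843505859375)
bar in rest 0.007877957222667646 -0.0003000526369330743 0.9441375732421875
side 0 (array([ 0.577, -0.018]), np.float64(50.0), np.float64(nan))
scene 86 (array([ 0.57841705, -0.01958378]), np.float64(50.91137420969464), np.float64(0.0016211087361819665))
  return _methods._mean(a, axis=axis, dtype=dtype,
  ret = ret.dtype.type(ret / rcount)
```

View pics/w21.png

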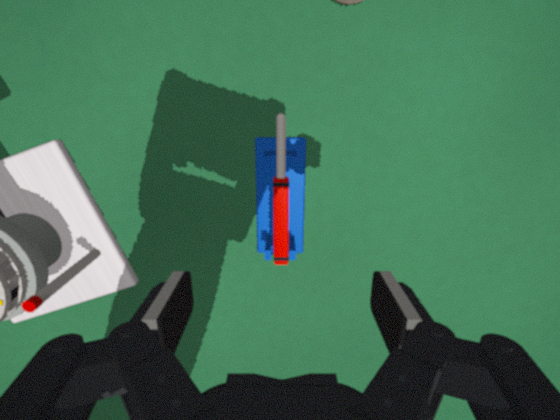

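View pics/side9.png

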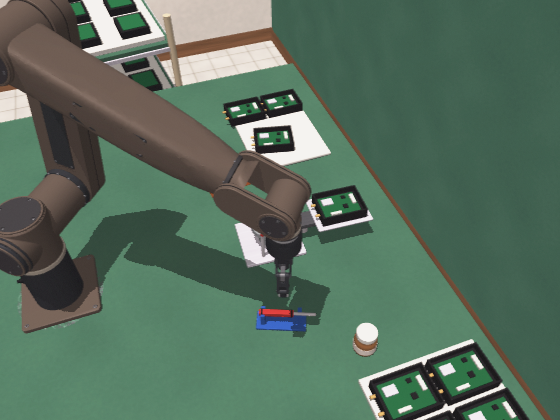

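The bar lies in both saddles and its offsets are well within tolerance. The bin, jar and unit stand where they were, and the arm is clear. Handing in.

```bash
python3 - <<'E'
from plant import ctrl
print(ctrl.sign_off())
E
```

```text
the job is handed in; nothing more can be done
None
```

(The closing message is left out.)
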